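Pull down the spice cupboard's drop-front with the hook pole and line up the jars on it

ROBOT

A 6-joint arm with a two-finger parallel gripper is mounted at the origin on a cart in front of the work surface, level with it; the furniture and walls round the work are solid. World frame = base frame: x ahead of the robot, y to its left, z up, the work surface at z = 0. Lengths are in m, angles in rad, forces in N, time in s.
With the tool pointing down it reaches from about 0.25 to 0.725 m from the base axis. Payload 4 kg.
Tool frame: the origin (TCP) lies midway between the tips of the shut fingers; the grasp point (between the pads) lies 19 mm behind it; z points along the fingers, y is the line along which they close (so a half turn about z gives the same grasp; the last joint's range is limited). The gripper opens to 85 mm and grips with 20 to 120 N. Pads are 22 mm wide; open, the fingers measure 114 mm over their backs; the gripper's body (76 mm by 85 mm) begins 54 mm behind the grasp point. The pads swing forward as they close: fully open they stand 13 mm farther back than shut.
Start: joints at [-1.275, 0.241, 0.005, 1.335, 0, 1.571], TCP at [0.146, -0.478, 0.231] pointing down, gripper open.
Joint ranges: [-2.72, 2.72], [-1.05, 1.87], [-1.09, 1.28], [-1.99, 2.15], [-1.42, 1.44], [-3.14, 3.14]. Speed limits (rad/s): [2.79, 2.79, 3.14, 3.14, 3.14, 3.14].

INTERFACE

Orientations are given as a unit quaternion [w, x, y, z].
In Python, from station import observe, imaging, r gives the robot as it stands.
- The arm moves only by the shell command python3 -m handwheel 'ROWS' [FORCE]. ROWS is JSON, a list of rows, each a list of 7 numbers: the shift along the tool's x, y, z normalised to -1 to 1, where 1 is 40 cm, then the turn, a rotation vector about the tool's x, y, z normalised to -1 to 1, where 1 is 45 degrees, then the opening, from 0 (shut) to 1 (fully open). In form: [[x, y, z, wx, wy, wz, jaw], ...]. A call has exactly 10 rows; each row is the pose to reach, as a shift and turn from the pose commanded when the call began, along the tool's axes at that moment; what a row does not reach only later rows make up. A row lasts 1/10 s, in which the tool goes at most 50 mm and 8.59 degrees, less where a joint would pass 70% of its speed; a pose out of reach is approached as far as the arm can. A call with a number of a shift or a turn outside -1 to 1 is refused whole. A call with a gripper value outside its range is refused whole. The fingers move at their own pace and stop on an object; FORCE is the grip in N (left out, the last holds). Time passes only in rows, so rows that repeat a pose let the fingers close, or fill a call up. It gives the time, the measured TCP pose, the force, the opening and the grip force at its end, in the units of the state.
- observe(): the state, without advancing time (a new reading comes with each control period).
- imaging.read_camera(name): name is "side" or "top" or "wrist"; returns a dict with "image" (420x560x3 uint8, red, green, blue), "z_map" (420x560 float32, m along the optical axis (not along the pixel's ray), 0 where there is no reading), "intrinsics" (3x3 intrinsics, pixels), "T" (4x4, takes a point from camera to world coordinates). Camera axes: x right, y down, z forward; pixel columns grow to the right and rows downward; lengths in m; the calibration is good to about 2 mm. A picture is of the moment at which its call begins.
- r.job_done(): hands the job in; it is judged then, once.
The state is a dict: "time_s": time; "joint_pos": joint angles; "qd": joint speeds; "effort": joint torques, N m; "position": TCP position; "tcp_rot": TCP orientation; "ft_force": force on the tool from outside, world axes, zero at the start; "moment": the same for the moment, N m; "grip_width": opening from 0.0 (shut) to 1.0 (fully open); "gripper_force": force on a finger pad.
Only numpy, scipy, OpenCV 4.12 (cv2) and the standard library are available. Lean on these libraries where they do the work, as an engineer would, in place of code of your own. Each camera call takes 0.05 s, during which the arm holds its last target. There are 200 camera calls.

TASK

Move the wooden mill or mills that stand in front of the spice cupboard well out of the way of its drop-front, to stand upright elsewhere on the board or worktop, then hook the pole's hook into the ring at the top of the drop-front, pull it gently all the way down until it is level, and lay the pole back down flat on the worktop. Stand all the spice jars upright on the lowered front in one straight row, side by side along its black rubber strip, with no more than about a finger's width between neighbours. Leave the other things alone.

Things in the scene. Friction and masses are not known exactly. Their poses are not given: they have to be found in the camera images.
- cupboard: small brown wooden spice cupboard, 260 mm wide, 165 mm deep, 240 mm high, fixed on the chopping board; origin under the middle of its front. x points into it, away from the robot; y to the left; z up. Its drop-front closes the upper part; below is a shallow drawer front with two brass knobs (fixed, unused).
- board_free (a point): middle of a free patch of the chopping board's top (z = 0.056), at the board's left front, 180 mm left to right, 120 mm front to back: one place for the mills. The board is a fixed block, x from 0.48, y from -0.07 to 0.60. The worktop is at z = 0 in front of it and to its right.
- hatch_hinge (a point): middle of the drop-front's hinge line, in the plane of the cupboard's front, 75 mm above the board; axes as the cupboard's.
- hatch (a joint): drop-front, a panel 254 wide, 150 high, 12 mm thick, hinged at its bottom edge. 0 = upright, closed (starts up to 0.12 rad ajar), 1.571 = level at its stop, free edge 150 mm from the hinge towards the robot, its inner face now the upper surface at the hinge's height. Stiff damped stays hold it where it is left: up to 3 N at the ring move it. It bears the jars.
- hatch_ring (a point): centre of the hole of the steel ring (inner 44 mm, 8 mm wire) fixed to the middle of the panel's free edge. Axes turn with the panel: closed as the cupboard's; lowered x is up, z towards the robot. In them it lies at x -21.5, z 172 mm from the hinge; the ring leans out, towards (-sin 35, 0, cos 35 deg), where its far wire is 26 mm on. A level hook pointing down in it stays caught all the way.
- hatch_row (a point): centre of the black rubber strip (60 x 220 mm, flush) on the panel's inner face, 95 mm from the hinge, 55 mm from the free edge; hidden while closed. Axes turn with the panel: lowered x points up from the surface, y along the row, z towards the robot. The jars stand with their middles on this line along y.
- pole: hook pole, 294 mm long, on the worktop at the right: pale wooden handle (180 x 32, 26 mm high), cranked 8 mm steel rod. Origin: grip point on the handle's axis, 13 mm above its underside; handle from 130 mm behind to 50 mm ahead. x to the hook, z up. The rod rises to 25 mm over the axis, runs on to x 160 mm; there the tip points 34 mm straight down, so the pole lies flat, hook down. 0.17 kg.
- pole_hook (a point): middle of the hook's down-pointing tip, at x 160, z 8 mm in the pole's frame, same axes. The tip is 8 mm thick and reaches 21 mm below this point; the level rod is 17 mm above it.
- mill_a: brown turned wooden pepper mill, 170 mm high, waisted, up to 58 mm across, head 50 mm across between 123 and 159 mm up; origin at the middle of its foot, z up; stands on the board. May be absent.
- mill_b: second mill, the same as mill_a. May be absent.
- mug: white mug on the worktop right of the board, 78 mm across, 97 mm high; leave alone.
- scissors: scissors with blue handles on the worktop; leave alone.
- jar_1: spice jar of glass with a green screw cap, 46 mm across, 106 mm high, origin at the middle of its foot, z up; stands on the worktop at the start. May be absent (three or four are there).
- jar_2: spice jar of glass with a green screw cap, 46 mm across, 106 mm high, origin at the middle of its foot, z up; stands on the worktop at the start. May be absent (three or four are there).
- jar_3: spice jar of glass with a green screw cap, 46 mm across, 106 mm high, origin at the middle of its foot, z up; stands on the worktop at the start. May be absent (three or four are there).
- jar_4: spice jar of glass with a green screw cap, 46 mm across, 106 mm high, origin at the middle of its foot, z up; stands on the worktop at the start. May be absent (three or four are there).
Not all that is in view belongs to the job. What is shaped like the jar_2 but purple or turquoise is not meant.

How it is judged:
By the outcome, as a careful person would: the job done as asked, in the order asked, and still so for the second after the job is handed in, with the robot touching nothing.
Of mill_a, mill_b only 1 to 2 are there at a start; the rules pass over those that are not, and their reading is None.
Of jar_1, jar_2, jar_3, jar_4 only 3 to 4 are there at a start; the rules pass over those that are not, and their reading is None.
At some moment in a run one of pole may be knocked a few centimetres aside while the robot is not near it.
It also fails if it takes over 210 s, if anything falls off the work surface, if the arm or the gripper's body presses on something with over 40 N, if the wrist force passes 120 N, or if a joint passes its speed limit or range.

## Working session

There is one attempt and no reset: what is moved stays moved. The work goes in short steps, Python scripts to look and compute and a shell command to move; the robot and the scene stay as the last step left them, time stands still between calls to the robot, and variables do not carry over. Pictures are saved under pics/ and viewed, at most 14 in all, crops included, and the job is handed in when it is done.

```bash
ls; mkdir -p pics; cat > h.py <<'E'
import numpy as np, cv2
from station import observe, imaging, r
def cam(n):
    d=imaging.read_camera(n); return d
def save(d,f): cv2.imwrite('pics/'+f,d['image'][:,:,::-1])
def pts(d):
    z=d['z_map'];K=np.array(d['intrinsics']);v,u=np.mgrid[:z.shape[0],:z.shape[1]]
    P=np.stack([(u-K[0,2])/K[0,0]*z,(v-K[1,2])/K[1,1]*z,z],-1)
    T=np.array(d['T']);W=P@T[:3,:3].T+T[:3,3];W[z==0]=np.nan;return W
def ray(d,u,v,h):
    K=np.array(d['intrinsics']);T=np.array(d['T'])
    q=T[:3,:3]@np.array([(u-K[0,2])/K[0,0],(v-K[1,2])/K[1,1],1]);o=T[:3,3]
    return o+q*(h-o[2])/q[2]
E
python3 - <<'E'
from h import *
s=observe();print(s)
for n in['top','side','wrist']:
    d=cam(n);save(d,n+'0.png');np.savez(n+'0.npz',**d);print(n,np.round(d['T'],3).tolist(),np.array(d['intrinsics']).tolist())
a=cv2.imread('pics/top0.png');b=cv2.imread('pics/side0.png')
E
```

```text
pics
{'time_s': 0.0, 'joint_pos': array([-1.27500801e+00,  2.41415683e-01,  3.72340257e-03,  1.33515482e+00,
        1.30421842e-05,  1.57076985e+00]), 'qd': array([ 0.00078188, -0.00116417,  0.0016974 ,  0.00058903, -0.00012364,
        0.0001164 ]), 'effort': array([-8.14025498e-05, -3.72321618e+01,  2.52406472e+01,  1.69717212e-02,
        8.64186700e-05, -2.70907350e-07]), 'position': array([ 0.14557165, -0.47769728,  0.23041126]), 'tcp_rot': array([-1.01515585e-03,  9.89081109e-01,  1.47368615e-01, -1.44633119e-04]), 'ft_force': array([-0.02150557,  0.82640932, -0.53133196]), 'moment': array([ 0.0111934 ,  0.01371224, -0.05710128]), 'gripper_force': 0.0, 'grip_width': 1.000438036747223}
top [[-0.029, -0.996, 0.082, 0.48], [-1.0, 0.028, -0.005, 0.056], [0.003, -0.082, -0.997, 1.438], [0.0, 0.0, 0.0, 1.0]] [[402.7516103857732, 0.0, 283.40368319825114], [0.0, 402.7516103857732, 205.48190119686714], [0.0, 0.0, 1.0]]
side [[-0.56, -0.407, 0.721, -0.205], [-0.828, 0.284, -0.483, 0.582], [-0.009, -0.868, -0.497, 0.724], [0.0, 0.0, 0.0, 1.0]] [[383.6311476216678, 0.0, 280.61297576437596], [0.0, 383.6311476216678, 209.717262214849], [0.0, 0.0, 1.0]]
wrist [[0.29, -0.918, -0.27, 0.215], [-0.957, -0.279, -0.081, -0.458], [-0.001, 0.282, -0.959, 0.373], [0.0, 0.0, 0.0, 1.0]] [[341.14409187980027, 0.0, 279.22102897869667], [0.0, 341.14409187980027, 205.79042790724955], [0.0, 0.0, 1.0]]
```

View pics/top0.png

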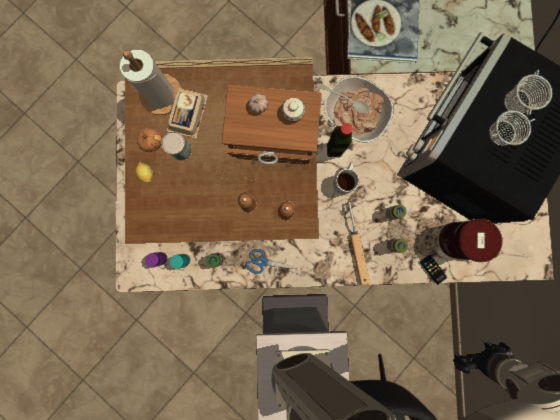

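View pics/side0.png

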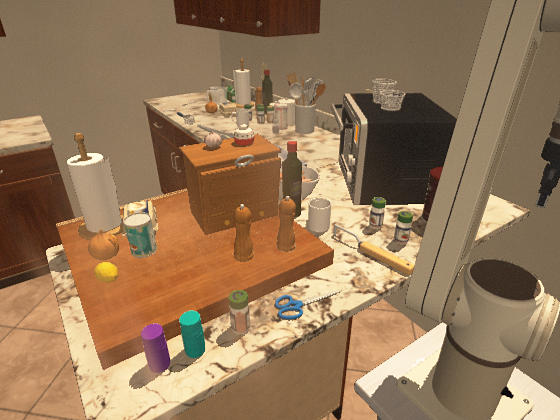

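The top view shows two mills, at (246,201) and (287,210), and three green jars, at (214,261), (398,212) and (398,245). The pole handle is at (360,258), its hook at (350,207), and the ring at (268,158). The purple and turquoise jars at (155,260) and (178,261) are decoys. The side view agrees with this.

```bash
cat > m.py <<'E'
from h import *
def circ(P):  # circle fit xy
    A=np.c_[2*P[:,:2],np.ones(len(P))];b=(P[:,:2]**2).sum(1);s=np.linalg.lstsq(A,b,rcond=None)[0];return s[:2],np.sqrt(s[2]+s[0]**2+s[1]**2)
def blob(W,c,rad,zl,zh):
    P=W.reshape(-1,3);P=P[~np.isnan(P[:,0])]
    m=(np.hypot(P[:,0]-c[0],P[:,1]-c[1])<rad)&(P[:,2]>zl)&(P[:,2]<zh);return P[m]
E
python3 - <<'E'
from m import *
t=dict(np.load('top0.npz'));s=dict(np.load('side0.npz'));Wt=pts(t);Ws=pts(s)
px=dict(millL=(246,201),millR=(287,210),jL=(214,261),jRf=(398,212),jRn=(398,245),mug=(346,182),purple=(155,260),turq=(178,261))
for n,(u,v) in px.items():
    c=Wt[v,u];z0=0.056 if'mill' in n else 0
    for nm,W in(('top',Wt),('side',Ws)):
        P=blob(W,c,.06,z0+.05,.3)
        if len(P)<8: print(n,nm,len(P));continue
        zt=np.percentile(P[:,2],98);Q=P[P[:,2]>zt-.006]
        cc,rr=circ(P); print(n,nm,'seed',c.round(3),'ztop',zt.round(3),'topmean',Q.mean(0).round(3),'bbox',P[:,:2].min(0).round(3),P[:,:2].max(0).round(3),'circ',cc.round(3),rr.round(3),len(P))
# cupboard top
P=Wt.reshape(-1,3);P=P[~np.isnan(P[:,0])]
m=(abs(P[:,2]-.296)<.006)&(P[:,0]>.4)&(P[:,0]<1)&(P[:,1]>-.15)&(P[:,1]<.35)
Q=P[m];rc=cv2.minAreaRect((Q[:,:2]*1000).astype(np.float32));print('cup',rc,Q[:,2].mean(),cv2.boxPoints(rc).round(0).tolist())
# front plane from side
P=Ws.reshape(-1,3);P=P[~np.isnan(P[:,0])]
# pole handle: yellowish pixels
for nm,d,W in(('top',t,Wt),('side',s,Ws)):
    hsv=cv2.cvtColor(d['image'],cv2.COLOR_RGB2HSV)
    m=cv2.inRange(hsv,(12,90,120),(28,255,255))>0
    m&=(W[...,0]>.2)&(W[...,0]<.48)&(W[...,1]<0)&(W[...,1]>-.35)&(W[...,2]<.06)&(W[...,2]>.01)
    Q=W[m];rc=cv2.minAreaRect((Q[:,:2]*1000).astype(np.float32));print('handle',nm,len(Q),rc,cv2.boxPoints(rc).round(0).tolist(),np.percentile(Q[:,2],[5,50,95]))
for (u,v) in[(350,207),(352,225),(354,235),(268,158),(268,151),(260,157),(276,157)]:print((u,v),Wt[v,u].round(3))
for (u,v) in[(244,160),(237,160),(252,157),(335,228),(345,238),(357,243)]:print('s',(u,v),Ws[v,u].round(3))
for f,n,x in(('top',t,(200,130,300,170)),('side',s,(140,110,420,290))):
    a=n['image'][x[1]:x[3] if f=='side' else 290, x[0]:(x[2] if f=='side' else 430),::-1]
    cv2.imwrite(f'pics/{f}0c.png',cv2.resize(a,None,fx=2.8 if f=='side' else 3.2,fy=2.8 if f=='side' else 3.2,interpolation=cv2.INTER_CUBIC))
E
```

```text
millL top seed [0.598 0.164 0.215] ztop 0.224 topmean [0.603 0.167 0.223] bbox [0.578 0.144] [0.627 0.193] circ [0.602 0.167] 0.018 246
millL side seed [0.598 0.164 0.215] ztop 0.22 topmean [0.603 0.169 0.219] bbox [0.577 0.148] [0.617 0.196] circ [0.599 0.172] 0.016 618
millR top seed [0.567 0.04  0.211] ztop 0.227 topmean [0.572 0.042 0.226] bbox [0.548 0.017] [0.596 0.065] circ [0.571 0.041] 0.018 226
millR side seed [0.567 0.04  0.211] ztop 0.22 topmean [0.57  0.042 0.219] bbox [0.547 0.019] [0.59  0.068] circ [0.568 0.045] 0.017 577
jL top seed [0.413 0.283 0.104] ztop 0.111 topmean [0.417 0.287 0.107] bbox [0.394 0.263] [0.439 0.309] circ [0.416 0.284] 0.017 192
jL side seed [0.413 0.283 0.104] ztop 0.107 topmean [0.414 0.29  0.105] bbox [0.392 0.266] [0.439 0.313] circ [0.413 0.291] 0.018 541
jRf top seed [ 0.557 -0.33   0.105] ztop 0.11 topmean [ 0.559 -0.335  0.107] bbox [ 0.538 -0.357] [ 0.583 -0.31 ] circ [ 0.56  -0.332] 0.018 206
jRf side seed [ 0.557 -0.33   0.105] ztop 0.107 topmean [ 0.56  -0.329  0.105] bbox [ 0.536 -0.356] [ 0.584 -0.307] circ [ 0.56  -0.329] 0.019 2
[... 1490 characters left out ...]
 -25.0]] [0.02061331 0.02553588 0.03202992]
handle side 566 ((459.5674743652344, -174.83612060546875), (293.7348327636719, 185.32708740234375), 51.24516296386719) [[295.0, -231.0], [440.0, -347.0], [624.0, -118.0], [479.0, -2.0]] [0.01187625 0.02417036 0.02829748]
(350, 207) [ 0.584 -0.183  0.034]
(352, 225) [ 0.521 -0.193  0.003]
(354, 235) [ 0.486 -0.194  0.028]
(268, 158) [0.735 0.094 0.185]
(268, 151) [0.77  0.095 0.124]
(260, 157) [0.716 0.114 0.295]
(276, 157) [0.714 0.068 0.296]
s (244, 160) [ 0.895 -0.004  0.215]
s (237, 160) [0.705 0.12  0.308]
s (252, 157) [0.694 0.077 0.311]
s (335, 228) [ 0.598 -0.175  0.028]
s (345, 238) [ 0.566 -0.194 -0.002]
s (357, 243) [ 0.52  -0.205 -0.   ]
```

View pics/side0c.png

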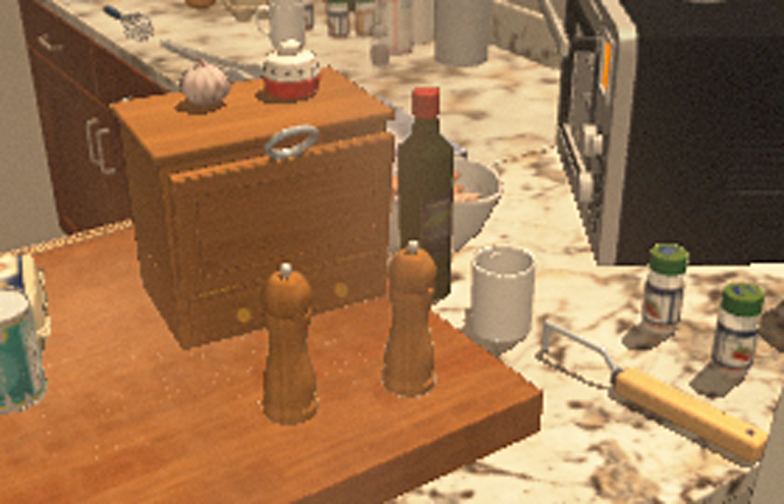

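View pics/top0c.png

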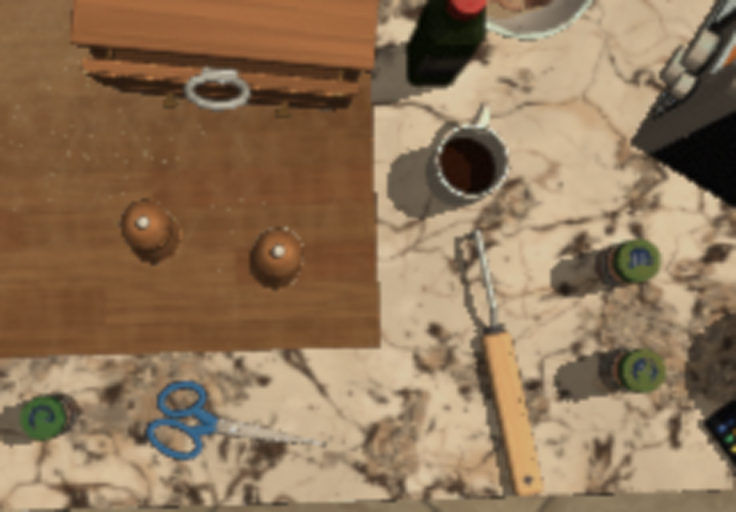

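Three jars and two mills are confirmed, and the tops from both views agree (mills 0.224, jars 0.107–0.11). The cropped views show the ring standing proud of the lid and the pole pointing away from the robot. Next: pole and ring measurements, plus a helper that converts world targets to row units.

```bash
cat > g.py <<'E'
from h import *
from scipy.spatial.transform import Rotation as R
def go(*tg):
    """tg: (x,y,z,phi_deg[,pitch]) targets -> row numbers from present pose"""
    s=observe();q=s['tcp_rot'];A=R.from_quat([q[1],q[2],q[3],q[0]])
    print('now',s['position'].round(4),'phi',round(float(np.degrees(np.arctan2(*A.as_matrix()[[1,0],0]))),1),'t',round(s['time_s'],1),'F',s['ft_force'].round(1),'w',round(s['grip_width'],3),'gf',round(s['gripper_force'],1))
    for t in tg:
        B=R.from_euler('z',t[3],degrees=True)*R.from_euler('x',180,degrees=True)
        d=A.inv().apply(np.array(t[:3])-s['position'])/.4; w=(A.inv()*B).as_rotvec(degrees=True)/45
        print(t,'->',[round(float(v),3) for v in [*d,*w]])
E
python3 - <<'E'
from g import *
go((.40,-.15,.33,62),(.602,.168,.3,90))
t=dict(np.load('top0.npz'));s=dict(np.load('side0.npz'));Wt=pts(t);Ws=pts(s)
for nm,d,W in(('top',t,Wt),('side',s,Ws)):
    hsv=cv2.cvtColor(d['image'],cv2.COLOR_RGB2HSV)
    m=cv2.inRange(hsv,(12,90,140),(28,255,255)); m[~((W[...,0]>.25)&(W[...,0]<.55)&(W[...,1]<-.12)&(W[...,1]>-.3)&(W[...,2]<.06)&(W[...,2]>.008))]=0
    m=cv2.morphologyEx(m,cv2.MORPH_OPEN,np.ones((3,3)))
    n,l,st,c=cv2.connectedComponentsWithStats(m);k=1+st[1:,4].argmax();Q=W[l==k];Q=Q[Q[:,2]>.018]
    rc=cv2.minAreaRect((Q[:,:2]*1000).astype(np.float32));print('handle',nm,st[k],rc,cv2.boxPoints(rc).round(0).tolist(),np.percentile(Q[:,2],[5,50,95]))
    u0,v0,u1,v1=(255,148,282,168) if nm=='top' else(228,148,262,172)
    mm=np.zeros(m.shape,bool);mm[v0:v1,u0:u1]=True;mm&=(hsv[...,1]<70)&(hsv[...,2]>90)
    vv,uu=np.nonzero(mm);print('ring px',len(uu),uu.min(),uu.max(),vv.min(),vv.max(),cv2.fitEllipse(np.c_[uu,vv].astype(np.float32)))
    Q=W[mm];print(np.nanpercentile(Q,[5,50,95],axis=0).round(3).tolist())
    np.savez('ring_'+nm,uv=np.c_[uu,vv])
# triangulate ellipse centres
def lr(d,u,v):
    K=d['intrinsics'];T=d['T'];q=T[:3,:3]@np.array([(u-K[0,2])/K[0,0],(v-K[1,2])/K[1,1],1]);return T[:3,3],q/np.linalg.norm(q)
cs=[]
for d,f in((t,'top'),(s,'side')):
    uv=np.load(f'ring_{f}.npz')['uv'];cs.append(lr(d,*cv2.minEnclosingCircle(uv.astype(np.float32))[0]));cs.append(lr(d,*cv2.fitEllipse(uv.astype(np.float32))[0]))
for i,j in((0,2),(1,3)):
    (o1,a),(o2,b)=cs[i],cs[j];k=np.linalg.lstsq(np.c_[a,-b],o2-o1,rcond=None)[0];p,q=o1+k[0]*a,o2+k[1]*b;print('ring tri',p.round(4),q.round(4))
# cupboard front lower part plane (drawer) z .06-.125
P=Ws.reshape(-1,3);m=(P[:,2]>.07)&(P[:,2]<.12)&(P[:,0]>.66)&(P[:,0]<.78)&(P[:,1]>-.03)&(P[:,1]<.22);Q=P[m]
L=cv2.fitLine(Q[:,:2].astype(np.float32),cv2.DIST_HUBER,0,.001,.001).ravel();print('front line',L,len(Q),Q[:,1].min(),Q[:,1].max())
E
```

```text
now [ 0.1456 -0.4778  0.2306] phi 16.9 t 0.1 F [0.7 0.3 0.6] w 0.999 gf 0.0
(0.4, -0.15, 0.33, 62) -> [0.847, -0.599, -0.248, -0.002, -0.001, -1.001]
(0.602, 0.168, 0.3, 90) -> [1.562, -1.212, -0.172, -0.002, -0.001, -1.623]
handle top [352 234  18  51 430] ((401.82049560546875, -213.29212951660156), (177.26165771484375, 30.640289306640625), 9.567645072937012) [[312.0, -213.0], [317.0, -243.0], [492.0, -214.0], [487.0, -183.0]] [0.02091981 0.02551986 0.03128258]
ring px 135 258 277 151 164 ((267.53057861328125, 157.78428649902344), (10.984334945678711, 17.69402503967285), 91.81488800048828)
[[0.693, 0.068, 0.279], [0.715, 0.093, 0.301], [0.733, 0.116, 0.323]]
handle side [360 241  54  32 570] ((402.37786865234375, -208.53819274902344), (177.34568786621094, 36.75324249267578), 9.966721534729004) [[312.0, -206.0], [318.0, -242.0], [493.0, -211.0], [487.0, -175.0]] [0.01944347 0.02474279 0.02734163]
ring px 81 235 252 155 166 ((243.5644073486328, 160.06732177734375), (7.793177604675293, 17.716657638549805), 67.87586975097656)
[[0.693, 0.074, 0.28], [0.71, 0.097, 0.3], [0.727, 0.121, 0.32]]
ring tri [0.7114 0.0922 0.2989] [0.713  0.0948 0.2994]
ring tri [0.7121 0.0921 0.2985] [0.7135 0.0944 0.2989]
front line [0.12704855 0.9918965  0.7495967  0.10150632] 819 -0.02763800096122393 0.21950119132240375
```

The measurements are consistent with each other: hinge ≈ (0.749, 0.089, 0.131), yaw -7.3°, ring (0.7125, 0.0935, 0.299), ajar about 0.09 rad. I'll start with the left mill.

```bash
python3 -m handwheel '[[0,0,-0.2,0,0,0,1],[0.85,-0.6,-0.25,0,0,-1,1],[0.85,-0.6,-0.25,0,0,-1,1],[0.85,-0.6,-0.25,0,0,-1,1],[0.85,-0.6,-0.25,0,0,-1,1],[0.85,-0.6,-0.25,0,0,-1,1],[0.85,-0.6,-0.25,0,0,-1,1],[0.85,-0.6,-0.25,0,0,-1,1],[0.85,-0.6,-0.25,0,0,-1,1],[0.85,-0.6,-0.25,0,0,-1,1]]'; python3 -c "
from g import *
go((.602,.168,.31,90),(.602,.168,.177,90))"
```

```text
time_s: 1.15
position: [0.403, -0.1464, 0.3316]
tcp_rot: [-0.0, 0.856, 0.517, 0.001]
ft_force: [0.4, -0.0, -0.4]
grip_width: 1.003
gripper_force: 0.0
now [ 0.403  -0.1464  0.3316] phi 62.2 t 1.1 F [ 0.4 -0.  -0.4] w 1.003 gf 0.0
(0.602, 0.168, 0.31, 90) -> [0.927, 0.074, 0.055, 0.001, -0.001, -0.617]
(0.602, 0.168, 0.177, 90) -> [0.927, 0.074, 0.388, 0.001, -0.001, -0.617]
```

```bash
python3 -m handwheel '[[0.93,0.075,0.055,0,0,-0.617,1],[0.93,0.075,0.055,0,0,-0.617,1],[0.93,0.075,0.055,0,0,-0.617,1],[0.93,0.075,0.055,0,0,-0.617,1],[0.93,0.075,0.055,0,0,-0.617,1],[0.93,0.075,0.055,0,0,-0.617,1],[0.93,0.075,0.055,0,0,-0.617,1],[0.93,0.075,0.055,0,0,-0.617,1],[0.93,0.075,0.055,0,0,-0.617,1],[0.93,0.075,0.055,0,0,-0.617,1]]' ; python3 -m handwheel '[[0,0,0.1,0,0,0,1],[0,0,0.2,0,0,0,1],[0,0,0.28,0,0,0,1],[0,0,0.33,0,0,0,1],[0,0,0.33,0,0,0,1],[0,0,0.33,0,0,0,0],[0,0,0.33,0,0,0,0],[0,0,0.33,0,0,0,0],[0,0,0.33,0,0,0,0],[0,0,0.33,0,0,0,0]]' 50;  python3 -c "
from g import *
go((.602,.168,.28,90),(.54,.43,.28,90),(.54,.43,.179,90))"
```

```text
time_s: 2.15
position: [0.6021, 0.1648, 0.3082]
tcp_rot: [-0.0, 0.709, 0.706, -0.001]
ft_force: [-0.5, 0.1, 0.3]
grip_width: 1.004
gripper_force: 0.0
time_s: 3.15
position: [0.6037, 0.1649, 0.1802]
tcp_rot: [0.001, 0.709, 0.705, 0.002]
ft_force: [-0.0, 0.8, 6.1]
grip_width: 0.544
gripper_force: 50.6
now [0.6037 0.1649 0.1802] phi 89.7 t 3.1 F [-0.   0.8  6.1] w 0.544 gf 50.6
(0.602, 0.168, 0.28, 90) -> [0.008, -0.003, -0.249, 0.006, -0.002, -0.006]
(0.54, 0.43, 0.28, 90) -> [0.662, -0.161, -0.249, 0.006, -0.002, -0.006]
(0.54, 0.43, 0.179, 90) -> [0.662, -0.163, 0.003, 0.006, -0.002, -0.006]
```

```bash
python3 -m handwheel '[[0,0,-0.08,0,0,0,0],[0,0,-0.2,0,0,0,0],[0.08,-0.02,-0.2,0,0,0,0],[0.16,-0.04,-0.2,0,0,0,0],[0.25,-0.06,-0.2,0,0,0,0],[0.34,-0.08,-0.2,0,0,0,0],[0.43,-0.11,-0.2,0,0,0,0],[0.52,-0.13,-0.2,0,0,0,0],[0.6,-0.15,-0.2,0,0,0,0],[0.66,-0.16,-0.2,0,0,0,0]]' ; python3 -m handwheel '[[0,0,0,0,0,0,0],[0,0,0.06,0,0,0,0],[0,0,0.12,0,0,0,0],[0,0,0.17,0,0,0,0],[0,0,0.195,0,0,0,0],[0,0,0.2,0,0,0,0],[0,0,0.2,0,0,0,0],[0,0,0.2,0,0,0,0.7],[0,0,0.2,0,0,0,1],[0,0,0.2,0,0,0,1]]' ; python3 -c "
from g import *
go((.54,.43,.3,90),(.571,.043,.3,90))"
```

```text
time_s: 4.15
position: [0.5386, 0.4313, 0.2576]
tcp_rot: [-0.0, 0.708, 0.706, 0.0]
ft_force: [0.5, 0.3, -2.1]
grip_width: 0.54
gripper_force: 52.3
time_s: 5.15
position: [0.54, 0.4287, 0.1773]
tcp_rot: [0.0, 0.709, 0.705, 0.0]
ft_force: [0.2, -0.1, 0.5]
grip_width: 0.993
gripper_force: 0.0
now [0.54   0.4287 0.1773] phi 89.7 t 5.2 F [ 0.2 -0.1  0.5] w 0.993 gf 0.0
(0.54, 0.43, 0.3, 90) -> [0.003, -0.0, -0.307, 0.0, 0.0, -0.007]
(0.571, 0.043, 0.3, 90) -> [-0.964, 0.083, -0.307, 0.0, 0.0, -0.007]
```

```bash
python3 -m handwheel '[[0,0,-0.12,0,0,0,1],[0,0,-0.24,0,0,0,1],[-0.1,0.01,-0.307,0,0,0,1],[-0.96,0.083,-0.307,0,0,0,1],[-0.96,0.083,-0.307,0,0,0,1],[-0.96,0.083,-0.307,0,0,0,1],[-0.96,0.083,-0.307,0,0,0,1],[-0.96,0.083,-0.307,0,0,0,1],[-0.96,0.083,-0.307,0,0,0,1],[-0.96,0.083,-0.307,0,0,0,1]]' ; python3 -c "
from g import *
go((.571,.043,.3,90),(.571,.043,.178,90))"
```

```text
time_s: 6.15
position: [0.5709, 0.0423, 0.3002]
tcp_rot: [0.0, 0.709, 0.705, 0.0]
ft_force: [0.3, 0.1, -0.4]
grip_width: 1.0
gripper_force: 0.0
now [0.5709 0.0423 0.3002] phi 89.7 t 6.2 F [ 0.3  0.1 -0.4] w 1.0 gf 0.0
(0.571, 0.043, 0.3, 90) -> [0.002, 0.0, 0.001, 0.0, 0.0, -0.007]
(0.571, 0.043, 0.178, 90) -> [0.002, 0.0, 0.306, 0.0, 0.0, -0.007]
```

```bash
python3 -m handwheel '[[0,0,0.1,0,0,0,1],[0,0,0.2,0,0,0,1],[0,0,0.27,0,0,0,1],[0,0,0.305,0,0,0,1],[0,0,0.305,0,0,0,1],[0,0,0.305,0,0,0,0],[0,0,0.305,0,0,0,0],[0,0,0.305,0,0,0,0],[0,0,0.305,0,0,0,0],[0,0,0.305,0,0,0,0]]' 50;python3 -m handwheel '[[0,0,-0.08,0,0,0,0],[0,0,-0.2,0,0,0,0],[0.08,-0.01,-0.2,0,0,0,0],[0.17,-0.01,-0.2,0,0,0,0],[0.27,-0.02,-0.2,0,0,0,0],[0.37,-0.03,-0.2,0,0,0,0],[0.47,-0.04,-0.2,0,0,0,0],[0.57,-0.045,-0.2,0,0,0,0],[0.67,-0.05,-0.2,0,0,0,0],[0.73,-0.05,-0.2,0,0,0,0]]' ; python3 -m handwheel '[[0,0,0,0,0,0,0],[0,0,0.06,0,0,0,0],[0,0,0.12,0,0,0,0],[0,0,0.17,0,0,0,0],[0,0,0.195,0,0,0,0],[0,0,0.2,0,0,0,0],[0,0,0.2,0,0,0,0],[0,0,0.2,0,0,0,0.7],[0,0,0.2,0,0,0,1],[0,0,0.2,0,0,0,1]]' ; python3 -c "
from g import *
go((.55,.335,.3,90),(.44,0.0,.3,45),(.44,-.1,.25,10))"
```

```text
time_s: 7.15
position: [0.5722, 0.0449, 0.1801]
tcp_rot: [0.001, 0.709, 0.705, 0.001]
ft_force: [-0.9, 0.5, 6.5]
grip_width: 0.536
gripper_force: 50.9
time_s: 8.15
position: [0.5515, 0.34, 0.2575]
tcp_rot: [-0.001, 0.708, 0.706, -0.0]
ft_force: [0.7, -0.4, -1.6]
grip_width: 0.546
gripper_force: 52.4
time_s: 9.15
position: [0.5527, 0.3367, 0.1781]
tcp_rot: [0.0, 0.709, 0.705, 0.0]
ft_force: [-0.1, 0.3, 0.1]
grip_width: 0.992
gripper_force: 0.0
now [0.5527 0.3367 0.1781] phi 89.7 t 9.2 F [-0.1  0.3  0.1] w 0.992 gf 0.0
(0.55, 0.335, 0.3, 90) -> [-0.004, -0.007, -0.305, 0.0, -0.0, -0.007]
(0.44, 0.0, 0.3, 45) -> [-0.843, -0.277, -0.305, 0.0, -0.0, 0.993]
(0.44, -0.1, 0.25, 10) -> [-1.093, -0.276, -0.18, 0.0, -0.0, 1.771]
```

```bash
python3 -m handwheel '[[0,0,-0.12,0,0,0,1],[0,0,-0.24,0,0,0,1],[-0.1,-0.03,-0.305,0,0,0,1],[-0.84,-0.277,-0.305,0,0,1,1],[-0.84,-0.277,-0.305,0,0,1,1],[-0.84,-0.277,-0.305,0,0,1,1],[-0.84,-0.277,-0.305,0,0,1,1],[-0.84,-0.277,-0.305,0,0,1,1],[-0.84,-0.277,-0.305,0,0,1,1],[-0.84,-0.277,-0.305,0,0,1,1]]' ; python3 -c "
from g import *
go((.36,-.2,.26,10))
d=cam('top');save(d,'top1.png');np.savez('top1',**d)"
```

```text
time_s: 10.15
position: [0.4383, -0.0021, 0.3007]
tcp_rot: [0.001, 0.926, 0.378, -0.0]
ft_force: [1.3, 0.9, -0.7]
grip_width: 1.004
gripper_force: 0.0
now [ 0.4383 -0.0021  0.3007] phi 44.4 t 10.2 F [ 1.3  0.9 -0.7] w 1.004 gf 0.0
(0.36, -0.2, 0.26, 10) -> [-0.486, 0.216, 0.102, 0.002, 0.0, 0.765]
```

View pics/top1.png

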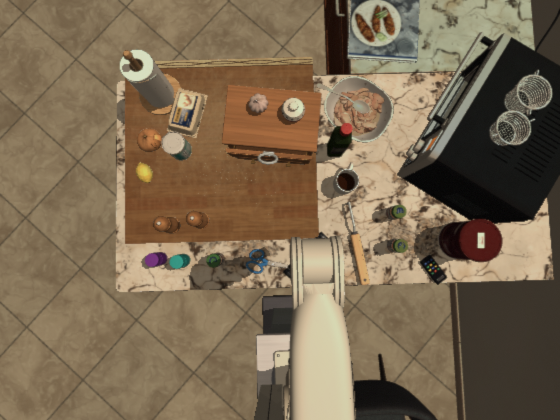

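Both mills stand at about (166,224) and (196,219), well left of the front. The pole is still at (360,258). I'll move above it and measure with the wrist camera.

```bash
python3 -m handwheel '[[-0.486,0.216,0.1,0,0,0.765,1],[-0.486,0.216,0.1,0,0,0.765,1],[-0.486,0.216,0.1,0,0,0.765,1],[-0.486,0.216,0.1,0,0,0.765,1],[-0.486,0.216,0.1,0,0,0.765,1],[-0.486,0.216,0.1,0,0,0.765,1],[-0.486,0.216,0.1,0,0,0.765,1],[-0.486,0.216,0.1,0,0,0.765,1],[-0.486,0.216,0.1,0,0,0.765,1],[-0.486,0.216,0.1,0,0,0.765,1]]' ; cat > pole.py <<'E'
from g import *
d=cam('wrist');save(d,'w1.png');W=pts(d)
hsv=cv2.cvtColor(d['image'],cv2.COLOR_RGB2HSV)
m=cv2.inRange(hsv,(12,90,120),(28,255,255));m[~((W[...,2]>.015)&(W[...,2]<.04)&(W[...,1]<-.05))]=0
m=cv2.morphologyEx(m,cv2.MORPH_OPEN,np.ones((3,3)))
n,l,st,c=cv2.connectedComponentsWithStats(m);k=1+st[1:,4].argmax();Q=W[l==k]
z=np.median(Q[:,2]);rc=cv2.minAreaRect((Q[abs(Q[:,2]-z)<.005][:,:2]*1000).astype(np.float32));print(st[k],rc,cv2.boxPoints(rc).round(0).tolist(),z)
E
python3 pole.py
```

```text
time_s: 11.2
position: [0.3633, -0.1959, 0.2603]
tcp_rot: [0.0, 0.996, 0.091, 0.0]
ft_force: [0.3, -0.3, 0.2]
grip_width: 0.999
gripper_force: 0.0
[ 285   50   34  166 4734] ((405.7430419921875, -213.73828125), (177.96328735351562, 31.89040756225586), 9.539580345153809) [[315.0, -213.0], [321.0, -244.0], [496.0, -215.0], [491.0, -183.0]] 0.025603694558621798
```

View pics/w1.png

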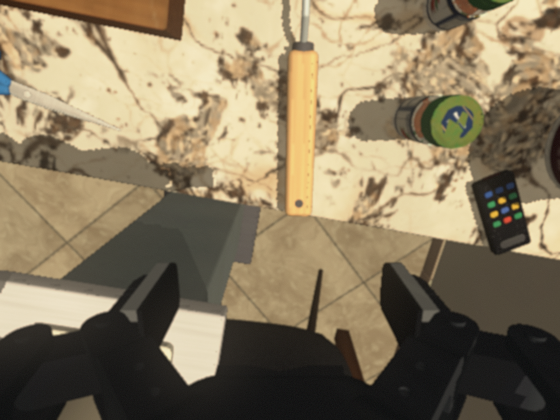

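Pole handle at about (302,130), running up the image. The wrist view puts its centre at (0.406,-0.214), yaw 9.5°, top z 0.0256, which matches the top view.

```bash
python3 -c "
from g import *
go((.444,-.207,.06,9.55),(.444,-.207,.003,9.55))"
```

```text
now [ 0.3632 -0.1961  0.2603] phi 10.4 t 11.2 F [0.9 0.6 0.4] w 1.0 gf 0.0
(0.444, -0.207, 0.06, 9.55) -> [0.194, 0.063, 0.501, 0.0, -0.0, 0.019]
(0.444, -0.207, 0.003, 9.55) -> [0.194, 0.063, 0.643, 0.0, -0.0, 0.019]
```

```bash
python3 -m handwheel '[[0.194,0.063,0.1,0,0,0.019,1],[0.194,0.063,0.2,0,0,0.019,1],[0.194,0.063,0.3,0,0,0.019,1],[0.194,0.063,0.4,0,0,0.019,1],[0.194,0.063,0.5,0,0,0.019,1],[0.194,0.063,0.57,0,0,0.019,1],[0.194,0.063,0.61,0,0,0.019,1],[0.194,0.063,0.643,0,0,0.019,1],[0.194,0.063,0.643,0,0,0.019,1],[0.194,0.063,0.643,0,0,0.019,1]]' 100;  python3 -m handwheel '[[0,0,0,0,0,0,0],[0,0,0,0,0,0,0],[0,0,0,0,0,0,0],[0,0,0,0,0,0,0],[0,0,0,0,0,0,0],[0,0,0,0,0,0,0],[0,0,0,0,0,0,0],[0,0,0,0,0,0,0],[0,0,0,0,0,0,0],[0,0,0,0,0,0,0]]' 100; python3 -c "
from g import *
go((.444,-.207,.15,9.55),(.444,-.207,.3,9.55),(.45,-.1,.36,-7.3))"
```

```text
time_s: 12.25
position: [0.4437, -0.2075, 0.0031]
tcp_rot: [-0.0, 0.997, 0.083, -0.0]
ft_force: [0.3, 0.0, 0.5]
grip_width: 1.001
gripper_force: 0.0
time_s: 13.25
position: [0.4442, -0.208, 0.0039]
tcp_rot: [0.0, 0.997, 0.082, 0.001]
ft_force: [0.6, 0.8, 7.1]
grip_width: 0.352
gripper_force: 99.9
now [ 0.4442 -0.208   0.0039] phi 9.4 t 13.2 F [0.6 0.8 7.1] w 0.352 gf 99.9
(0.444, -0.207, 0.15, 9.55) -> [0.0, -0.002, -0.365, 0.001, -0.002, -0.003]
(0.444, -0.207, 0.3, 9.55) -> [0.001, -0.002, -0.74, 0.001, -0.002, -0.003]
(0.45, -0.1, 0.36, -7.3) -> [0.06, -0.263, -0.89, 0.001, -0.002, 0.372]
```

```bash
python3 -m handwheel '[[0,0,-0.05,0,0,0,0],[0,0,-0.15,0,0,0,0],[0,0,-0.25,0,0,0,0],[0,0,-0.35,0,0,0,0],[0,0,-0.45,0,0,0,0],[0,0,-0.55,0,0,0,0],[0,0,-0.65,0,0,0,0],[0,0,-0.75,0,0,0,0],[0,0,-0.85,0,0,0,0],[0,0,-0.9,0,0,0,0]]'; python3 -c "
from g import *
go((.45,.127,.365,-7.3),(.52,.118,.365,-7.3))"
```

```text
time_s: 14.25
position: [0.444, -0.208, 0.3665]
tcp_rot: [0.001, 0.997, 0.082, 0.002]
ft_force: [1.0, -0.5, -1.5]
grip_width: 0.354
gripper_force: 99.1
now [ 0.444  -0.208   0.3665] phi 9.4 t 14.2 F [ 1.  -0.5 -1.5] w 0.354 gf 99.1
(0.45, 0.127, 0.365, -7.3) -> [0.152, -0.824, 0.002, 0.003, -0.006, 0.372]
(0.52, 0.118, 0.365, -7.3) -> [0.321, -0.773, 0.003, 0.003, -0.006, 0.372]
```

```bash
python3 -m handwheel '[[0.02,-0.1,0,0,0,0.05,0],[0.03,-0.2,0,0,0,0.1,0],[0.05,-0.3,0,0,0,0.15,0],[0.07,-0.4,0,0,0,0.2,0],[0.09,-0.5,0,0,0,0.25,0],[0.11,-0.6,0,0,0,0.3,0],[0.13,-0.7,0,0,0,0.35,0],[0.15,-0.8,0,0,0,0.37,0],[0.15,-0.824,0,0,0,0.37,0],[0.15,-0.824,0,0,0,0.37,0]]'; python3 - <<'E'
from g import *
go((.5538,.1138,.365,-7.3))
ims=[]
for n in('wrist','side'):
    d=cam(n);np.savez(n+'2',**d);a=d['image'][:,:,::-1]
    if n=='side':a=cv2.resize(a[90:270,120:360],(560,420),interpolation=cv2.INTER_CUBIC)
    ims.append(a)
cv2.imwrite('pics/ws2.png',cv2.resize(np.hstack(ims),(800,300)))
E
```

```text
time_s: 15.25
position: [0.4413, -0.017, 0.3629]
tcp_rot: [-0.02, 0.999, -0.033, -0.0]
ft_force: [-0.2, -0.4, -2.4]
grip_width: 0.352
gripper_force: 99.5
now [ 0.4413 -0.017   0.3629] phi -3.8 t 15.2 F [-0.2 -0.4 -2.4] w 0.352 gf 99.5
(0.5538, 0.1138, 0.365, -7.3) -> [0.259, -0.345, 0.008, -0.052, 0.004, 0.079]
```

View pics/ws2.png

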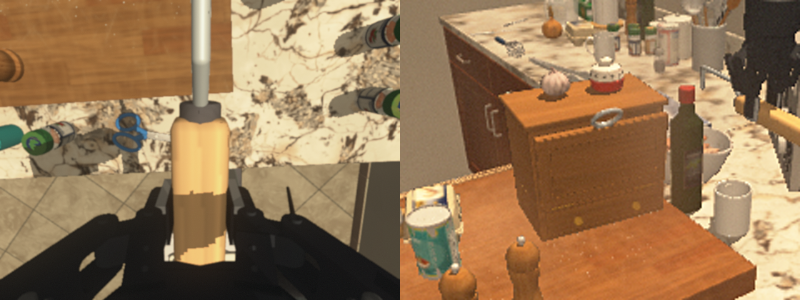

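The wrist view shows the handle held straight, with its rod leaving at top centre. The ring is unobstructed in the side view at (607,118). The arm was slower than commanded, so I'll continue to the standoff.

```bash
python3 -c "
from g import *
go((.47,.1245,.365,-7.3))"
```

```text
now [ 0.4413 -0.0165  0.363 ] phi -3.7 t 15.3 F [ 0.5  0.7 -1.3] w 0.352 gf 99.5
(0.47, 0.1245, 0.365, -7.3) -> [0.049, -0.356, 0.01, -0.052, 0.003, 0.08]
```

```bash
python3 -m handwheel '[[0.01,-0.06,0.01,-0.05,0,0.02,0],[0.02,-0.12,0.01,-0.05,0,0.04,0],[0.03,-0.18,0.01,-0.05,0,0.06,0],[0.04,-0.24,0.01,-0.05,0,0.08,0],[0.05,-0.3,0.01,-0.05,0,0.08,0],[0.05,-0.34,0.01,-0.05,0,0.08,0],[0.05,-0.356,0.01,-0.05,0,0.08,0],[0.05,-0.356,0.01,-0.05,0,0.08,0],[0.05,-0.356,0.01,-0.05,0,0.08,0],[0.05,-0.356,0.01,-0.05,0,0.08,0]]'; python3 - <<'E'
from g import *
go((.5538,.1138,.365,-7.3))
ims=[]
for n in('top','side'):
    d=cam(n);np.savez(n+'3',**d);a=d['image'][:,:,::-1]
    a=cv2.resize(a[130:290,190:350] if n=='top' else a[90:250,190:350],(400,400),interpolation=cv2.INTER_CUBIC)
    ims.append(a)
cv2.imwrite('pics/ts3.png',np.hstack(ims))
E
```

```text
time_s: 16.35
position: [0.4613, -0.0152, 0.3647]
tcp_rot: [-0.021, 0.999, -0.03, -0.001]
ft_force: [0.2, -0.2, -0.5]
grip_width: 0.354
gripper_force: 99.5
now [ 0.4613 -0.0152  0.3647] phi -3.4 t 16.4 F [ 0.2 -0.2 -0.5] w 0.354 gf 99.5
(0.5538, 0.1138, 0.365, -7.3) -> [0.212, -0.336, 0.013, -0.053, 0.007, 0.086]
```

View pics/ts3.png

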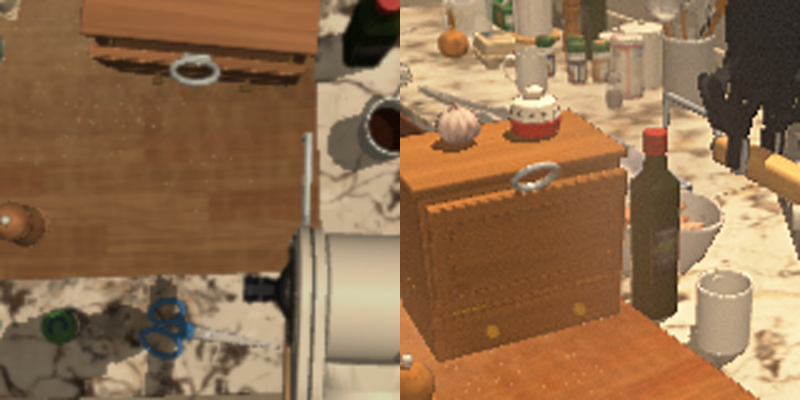

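The hook is still over the board's right edge at (307,135) in the left panel, and y is not advancing. I'll check the joints.

```bash
python3 -c "
from g import *
s=observe();print(s['joint_pos'].round(3),s['qd'].round(3),s['effort'].round(1))"
```

```text
[-0.061  0.15   0.234  1.659  0.042  3.141] [-0.    -0.001 -0.001 -0.     0.001  0.   ] [ -0.  -33.9  26.4   0.    0.2   0. ]
```

Joint 6 is at its 3.14 limit (φ = j1 + 180° − j6). Approaching with pole yaw of about 14° keeps joint 6 in range, and the vertical round tip doesn't depend on yaw.

```bash
python3 -c "
from g import *
go((.47,.034,.365,14))"
```

```text
now [ 0.4613 -0.0153  0.3647] phi -3.4 t 16.4 F [-0.3 -0.  -1.7] w 0.353 gf 99.5
(0.47, 0.034, 0.365, 14) -> [0.014, -0.124, 0.004, -0.054, -0.003, -0.387]
```

```bash
python3 -m handwheel '[[0,0,0,-0.01,0,-0.05,0],[0,0,0,-0.02,0,-0.1,0],[0,0,0,-0.03,0,-0.2,0],[0.01,-0.03,0,-0.04,0,-0.3,0],[0.01,-0.06,0,-0.05,0,-0.387,0],[0.014,-0.09,0,-0.054,0,-0.387,0],[0.014,-0.124,0.004,-0.054,0,-0.387,0],[0.014,-0.124,0.004,-0.054,0,-0.387,0],[0.014,-0.124,0.004,-0.054,0,-0.387,0],[0.014,-0.124,0.004,-0.054,0,-0.387,0]]'; python3 -c "
from g import *
print(observe()['joint_pos'].round(3))
go((.47,.034,.365,14))"
```

```text
time_s: 17.45
position: [0.4699, 0.0337, 0.3651]
tcp_rot: [0.0, 0.993, 0.122, 0.001]
ft_force: [0.9, 0.1, -1.2]
grip_width: 0.353
gripper_force: 99.6
[ 0.072  0.165  0.254  1.657 -0.     2.97 ]
now [0.4699 0.0337 0.3651] phi 14.0 t 17.4 F [ 0.9  0.1 -1.2] w 0.353 gf 99.6
(0.47, 0.034, 0.365, 14) -> [0.0, -0.001, 0.0, 0.001, -0.003, -0.001]
```

```bash
cat > look.py <<'E'
from g import *
import sys
def lr(d,u,v):
    K=d['intrinsics'];T=d['T'];q=T[:3,:3]@np.array([(u-K[0,2])/K[0,0],(v-K[1,2])/K[1,1],1]);return T[:3,3],q/np.linalg.norm(q)
def tri(a,pa,b,pb):
    (o1,p),(o2,q)=lr(a,*pa),lr(b,*pb);k=np.linalg.lstsq(np.c_[p,-q],o2-o1,rcond=None)[0];return o1+k[0]*p,o2+k[1]*q
def proj(d,X):
    K=d['intrinsics'];T=d['T'];c=T[:3,:3].T@(np.array(X)-T[:3,3]);return (K@c/c[2])[:2]
def two(name,tb=(200,120),sb=(180,100),w=(100,100)):
    ims=[];D={}
    for n,b in(('top',tb),('side',sb)):
        d=cam(n);D[n]=d;np.savez(name+n,**d);a=d['image'][b[1]:b[1]+w[1],b[0]:b[0]+w[0],::-1]
        ims.append(cv2.resize(a,(400,400),interpolation=cv2.INTER_CUBIC))
    cv2.imwrite(f'pics/{name}.png',np.hstack(ims));return D
E
python3 - <<'E'
from look import *
D=two('hk',(220,125),(210,100))
for n in D: print(n,'tip bottom',proj(D[n],(.625,.0725,.3616)),'rod end',proj(D[n],(.625,.0725,.3996)),'ring',proj(D[n],(.7125,.0935,.299)))
E
```

```text
top tip bottom [274.77832832 184.80684535] rod end [274.50699234 182.85440458] ring [267.037597   157.62919772]
side tip bottom [265.64513244 146.75265642] rod end [265.24003681 132.99421973] ring [243.99331304 160.06319621]
```

View pics/hk.png

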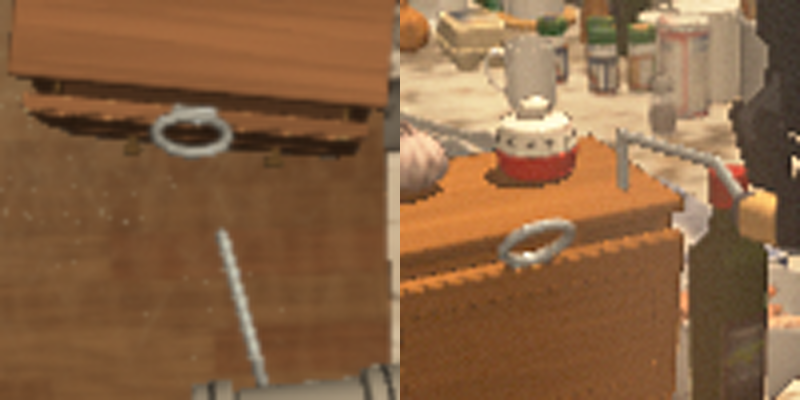

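The hook sits where predicted: rod end at top pixel (275,183) and tip bottom at side pixel (266,147). The ring's hole is at top (268,158.5) and side (244.2,160.7). I'll go above the ring.

```bash
python3 -c "
from look import *
a=dict(np.load('hktop.npz'));b=dict(np.load('hkside.npz'))
print(tri(a,(268,158.4),b,(244.2,160.7)), tri(a,(275,183.1),b,(265.5,133.2)))
go((.555,.053,.365,14))"
```

```text
(array([0.71064171, 0.09086911, 0.29675014]), array([0.71204481, 0.09319336, 0.29710428])) (array([0.62441795, 0.07124685, 0.39890367]), array([0.62480587, 0.07183835, 0.39896615]))
now [0.4699 0.0335 0.3651] phi 13.9 t 17.6 F [ 0.1 -0.3 -1. ] w 0.354 gf 99.6
(0.555, 0.053, 0.365, 14) -> [0.218, 0.004, 0.001, 0.001, -0.003, -0.001]
```

```bash
python3 -m handwheel '[[0.05,0,0,0,0,0,0],[0.1,0,0,0,0,0,0],[0.15,0,0,0,0,0,0],[0.19,0,0,0,0,0,0],[0.21,0.002,0,0,0,0,0],[0.219,0.003,0,0,0,0,0],[0.219,0.003,0,0,0,0,0],[0.219,0.003,0.04,0,0,0,0],[0.219,0.003,0.08,0,0,0,0],[0.219,0.003,0.08,0,0,0,0]]'; python3 - <<'E'
from look import *
go((.556,.0535,.2945,14))
D=two('hk2',(235,125),(210,110),(70,70))
h=np.array(observe()['position'])+[.155,.0387,.0175]
for n in D: print(n,'tip bottom',proj(D[n],h-[0,0,.021]),'rod end',proj(D[n],h+[0,0,.017]))
E
```

```text
time_s: 18.55
position: [0.5536, 0.0536, 0.3316]
tcp_rot: [0.0, 0.993, 0.122, -0.001]
ft_force: [-0.3, -1.4, -1.9]
grip_width: 0.35
gripper_force: 99.5
now [0.5536 0.0536 0.3316] phi 14.0 t 18.6 F [-0.3 -1.4 -1.9] w 0.35 gf 99.5
(0.556, 0.0535, 0.2945, 14) -> [0.006, 0.002, 0.093, -0.0, 0.002, -0.001]
top tip bottom [267.0205831  156.36217975] rod end [266.48782102 153.4847266 ]
side tip bottom [244.19266529 150.01624897] rod end [243.43560988 137.17383071]
```

View pics/hk2.png

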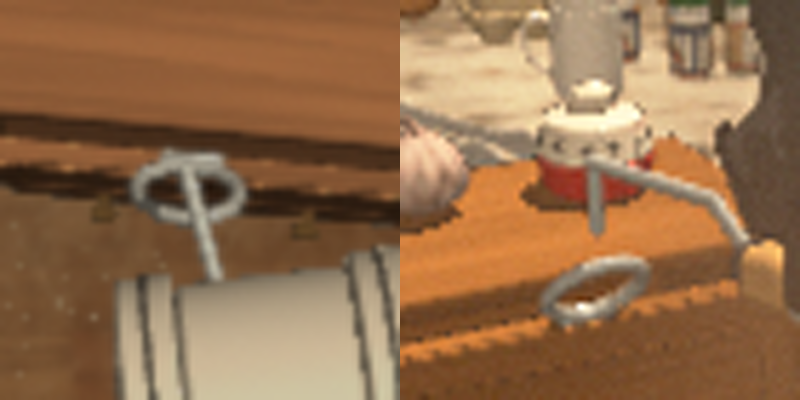

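The rod tip is right above the ring's hole in both panels (left (188,172), right (596,232)). Lowering it in.

```bash
python3 -m handwheel '[[0.006,0,0,0,0,0,0],[0.006,0,0.01,0,0,0,0],[0.006,0,0.02,0,0,0,0],[0.006,0,0.03,0,0,0,0],[0.006,0,0.04,0,0,0,0],[0.006,0,0.05,0,0,0,0],[0.006,0,0.06,0,0,0,0],[0.006,0,0.07,0,0,0,0],[0.006,0,0.08,0,0,0,0],[0.006,0,0.09,0,0,0,0]]'; python3 - <<'E'
from look import *
go((.556,.0535,.2945,14))
D=two('hk3',(235,125),(210,110),(70,70))
E
```

```text
time_s: 19.65
position: [0.5577, 0.0545, 0.2969]
tcp_rot: [0.0, 0.993, 0.122, 0.001]
ft_force: [-0.5, 0.3, -2.2]
grip_width: 0.354
gripper_force: 99.5
now [0.5577 0.0545 0.2969] phi 14.0 t 19.6 F [-0.5  0.3 -2.2] w 0.354 gf 99.5
(0.556, 0.0535, 0.2945, 14) -> [-0.005, 0.002, 0.006, 0.0, -0.003, -0.0]
```

View pics/hk3.png

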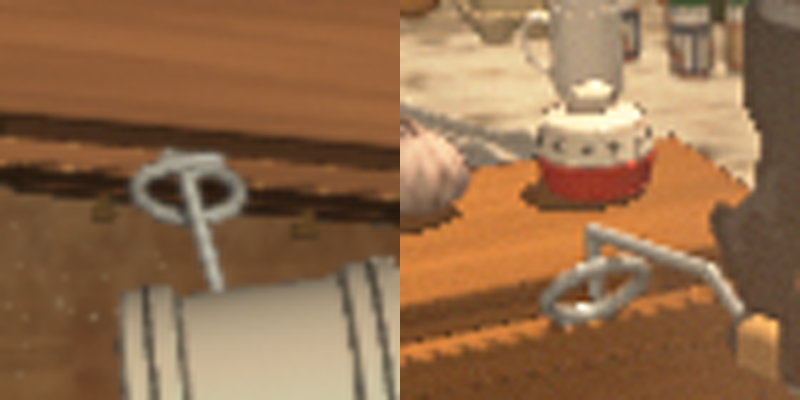

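The tip is inside the ring, seen through the hole at right (597,280), with no contact force. Now working out the arc rows.

```bash
cat > arc.py <<'E'
from g import *
H=np.array([.749,.089,.131]);o=np.array([-.992,.127,0]);up=np.array([0,0,1.])
def hook(th,dx=-.008,dz=-.009):
    return H+o*(.0364*np.cos(th)+.1933*np.sin(th)+dx)+up*(-.0364*np.sin(th)+.1933*np.cos(th)+dz)
tx=np.array([.970,.242,0]);ty=np.array([.242,-.970,0])
def tcp(th,**k): return hook(th,**k)-.16*tx-up*.0175
def rows(p0,ths):
    out=[]
    for t in ths:
        d=tcp(t)-p0; out.append([round(float(x),3) for x in (d@tx/.4,d@ty/.4,-d[2]/.4)])
    print(out)
E
python3 - <<'E'
from arc import *
p=observe()['position'];ths=np.linspace(.09,1.571,51)
rows(p,ths[1:11])
for k in range(1,5): rows(tcp(ths[10*k]),ths[10*k+1:10*k+11])
E
```

```text
[[-0.034, -0.014, 0.011], [-0.046, -0.019, 0.016], [-0.059, -0.024, 0.021], [-0.072, -0.029, 0.026], [-0.084, -0.034, 0.032], [-0.096, -0.039, 0.038], [-0.109, -0.043, 0.045], [-0.121, -0.048, 0.052], [-0.132, -0.053, 0.059], [-0.144, -0.057, 0.067]]
[[-0.011, -0.004, 0.008], [-0.022, -0.009, 0.016], [-0.033, -0.013, 0.025], [-0.044, -0.017, 0.034], [-0.054, -0.021, 0.044], [-0.064, -0.025, 0.054], [-0.074, -0.029, 0.064], [-0.083, -0.033, 0.074], [-0.093, -0.036, 0.085], [-0.102, -0.04, 0.096]]
[[-0.009, -0.003, 0.011], [-0.017, -0.007, 0.023], [-0.025, -0.01, 0.035], [-0.033, -0.013, 0.047], [-0.04, -0.016, 0.059], [-0.047, -0.018, 0.071], [-0.053, -0.021, 0.084], [-0.06, -0.023, 0.097], [-0.066, -0.026, 0.11], [-0.071, -0.028, 0.123]]
[[-0.005, -0.002, 0.013], [-0.01, -0.004, 0.027], [-0.014, -0.006, 0.041], [-0.018, -0.007, 0.055], [-0.022, -0.009, 0.069], [-0.025, -0.01, 0.083], [-0.028, -0.011, 0.097], [-0.031, -0.012, 0.111], [-0.033, -0.013, 0.126], [-0.034, -0.013, 0.14]]
[[-0.001, -0.001, 0.014], [-0.002, -0.001, 0.029], [-0.003, -0.001, 0.044], [-0.003, -0.001, 0.058], [-0.002, -0.001, 0.073], [-0.002, -0.001, 0.087], [-0.001, -0.0, 0.102], [0.001, 0.0, 0.116], [0.003, 0.001, 0.131], [0.005, 0.002, 0.145]]
```

```bash
python3 -m handwheel '[[-0.015,-0.008,0.005,0,0,0,0],[-0.036,-0.016,0.014,0,0,0,0],[-0.056,-0.024,0.02,0,0,0,0],[-0.072,-0.029,0.026,0,0,0,0],[-0.084,-0.034,0.032,0,0,0,0],[-0.096,-0.039,0.038,0,0,0,0],[-0.109,-0.043,0.045,0,0,0,0],[-0.121,-0.048,0.052,0,0,0,0],[-0.132,-0.053,0.059,0,0,0,0],[-0.144,-0.057,0.067,0,0,0,0]]'; python3 - <<'E'
from look import *
import arc
p=observe()['position'];print(p,arc.tcp(.386))
D=two('hk4',(235,130),(210,110),(80,80))
E
```

```text
time_s: 20.75
position: [0.4961, 0.0627, 0.2702]
tcp_rot: [0.0, 0.993, 0.122, 0.001]
ft_force: [2.3, 0.1, -1.1]
grip_width: 0.353
gripper_force: 99.6
[0.49607129 0.0627262  0.27018556] [0.4960915  0.06278905 0.26987337]
```

View pics/hk4.png

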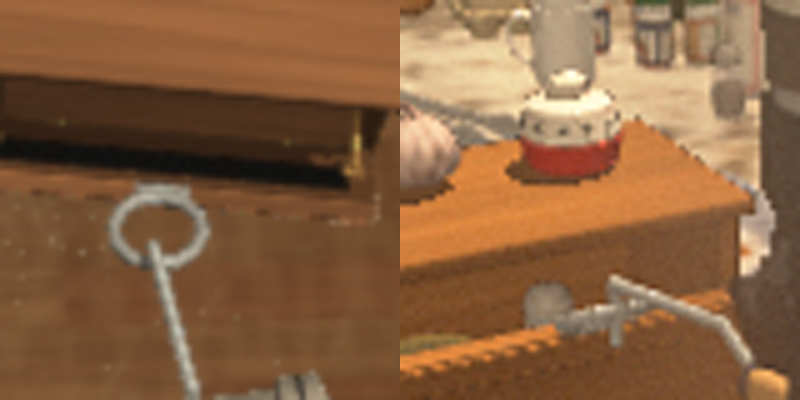

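The panel is opening, with the hook caught on the outer wire at left panel (153,245) and 2.3 N of force. Continuing along the arc.

```bash
python3 -m handwheel '[[-0.011,-0.004,0.008,0,0,0,0],[-0.022,-0.009,0.016,0,0,0,0],[-0.033,-0.013,0.025,0,0,0,0],[-0.044,-0.017,0.034,0,0,0,0],[-0.054,-0.021,0.044,0,0,0,0],[-0.064,-0.025,0.054,0,0,0,0],[-0.074,-0.029,0.064,0,0,0,0],[-0.083,-0.033,0.074,0,0,0,0],[-0.093,-0.036,0.085,0,0,0,0],[-0.102,-0.04,0.096,0,0,0,0]]'; python3 -m handwheel '[[-0.009,-0.003,0.011,0,0,0,0],[-0.017,-0.007,0.023,0,0,0,0],[-0.025,-0.01,0.035,0,0,0,0],[-0.033,-0.013,0.047,0,0,0,0],[-0.04,-0.016,0.059,0,0,0,0],[-0.047,-0.018,0.071,0,0,0,0],[-0.053,-0.021,0.084,0,0,0,0],[-0.06,-0.023,0.097,0,0,0,0],[-0.066,-0.026,0.11,0,0,0,0],[-0.071,-0.028,0.123,0,0,0,0]]'; python3 - <<'E'
from look import *
import arc
p=observe()['position'];print(p,arc.tcp(.979))
D=two('hk5',(220,130),(190,120),(110,110))
E
```

```text
time_s: 21.85
position: [0.4528, 0.0683, 0.2314]
tcp_rot: [0.0, 0.993, 0.122, 0.001]
ft_force: [3.3, -1.3, -2.8]
grip_width: 0.348
gripper_force: 99.5
time_s: 22.85
position: [0.4241, 0.0722, 0.1827]
tcp_rot: [0.001, 0.993, 0.121, 0.003]
ft_force: [6.2, -2.2, -3.0]
grip_width: 0.354
gripper_force: 99.5
[0.42409855 0.07222321 0.18265763] [0.42244864 0.07221712 0.18212313]
```

View pics/hk5.png

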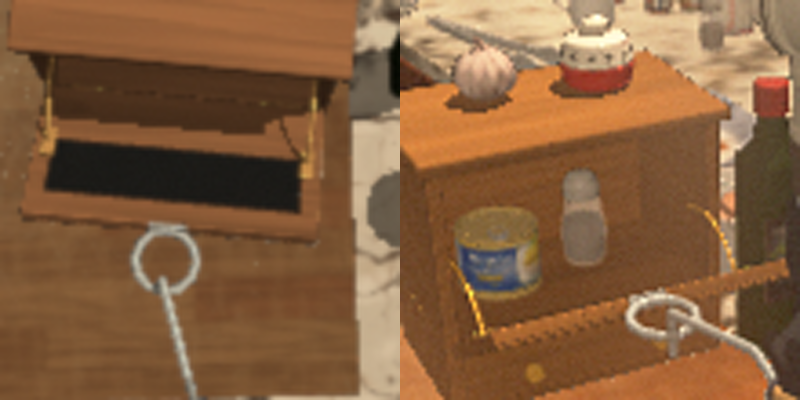

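The panel is down to about 55°, the hook is still in the ring (left (163,285)), and the black strip is visible. Pull is 6 N, so I'll ease inward slightly and finish the arc.

```bash
python3 -m handwheel '[[-0.002,-0.002,0.013,0,0,0,0],[-0.005,-0.004,0.027,0,0,0,0],[-0.008,-0.006,0.041,0,0,0,0],[-0.011,-0.007,0.055,0,0,0,0],[-0.014,-0.008,0.069,0,0,0,0],[-0.017,-0.009,0.083,0,0,0,0],[-0.02,-0.01,0.097,0,0,0,0],[-0.022,-0.01,0.111,0,0,0,0],[-0.024,-0.011,0.126,0,0,0,0],[-0.025,-0.011,0.14,0,0,0,0]]'; python3 -m handwheel '[[0,0,0.014,0,0,0,0],[0,0,0.029,0,0,0,0],[0,0,0.044,0,0,0,0],[0,0,0.058,0,0,0,0],[0,0,0.073,0,0,0,0],[0,0,0.087,0,0,0,0],[0.001,0,0.102,0,0,0,0],[0.002,0,0.116,0,0,0,0],[0.003,0.001,0.131,0,0,0,0],[0.005,0.002,0.145,0,0,0,0]]'; python3 - <<'E'
from look import *
import arc
p=observe()['position'];print(p,arc.tcp(1.571))
D=two('hk6',(220,130),(190,120),(110,110))
def plane(W):
    q=W.reshape(-1,3);o=arc.o;d=q-arc.H;out=d@o;lat=d@np.array([.127,.992,0])
    m=(out>.075)&(out<.14)&(abs(lat)<.11)&(abs(d[:,2])<.08);A=np.c_[out[m],np.ones(m.sum())];return m.sum(),np.linalg.lstsq(A,d[m,2],rcond=None)[0]
for n in D:print(n,plane(pts(D[n])))
E
```

```text
time_s: 23.95
position: [0.4123, 0.0745, 0.1261]
tcp_rot: [-0.0, 0.993, 0.122, 0.001]
ft_force: [2.2, -0.8, 0.1]
grip_width: 0.35
gripper_force: 99.7
time_s: 24.95
position: [0.415, 0.0741, 0.0682]
tcp_rot: [-0.0, 0.993, 0.122, 0.002]
ft_force: [0.7, 0.5, -0.1]
grip_width: 0.353
gripper_force: 99.7
[0.41500286 0.07410876 0.06822829] [0.40998976 0.07381216 0.06806063]
top (np.int64(1331), array([-0.0160134 ,  0.00278296]))
side (np.int64(1630), array([ 0.04286709, -0.03971469]))
```

```bash
python3 -m handwheel '[[0,0,0.003,0,0,0,0],[0,0,0.006,0,0,0,0],[0,0,0.009,0,0,0,0],[0,0,0.012,0,0,0,0],[0,0,0.015,0,0,0,0],[0,0,0.018,0,0,0,0],[0,0,0.02,0,0,0,0],[0,0,0.02,0,0,0,0],[0,0,0.02,0,0,0,0],[0,0,0.02,0,0,0,0]]'; python3 - <<'E'
from look import *
import arc
D=two('hk7',(220,130),(190,120),(110,110))
W=pts(D['top']);q=W.reshape(-1,3);d=q-arc.H;out=d@arc.o;lat=d@np.array([.127,.992,0])
for a in(.03,.05,.07,.09,.11,.13):
    m=(abs(out-a)<.006)&(abs(lat)<.11)&(abs(d[:,2])<.05);print(a,m.sum(),np.median(d[m,2]).round(4))
go((.42,.07,.1,14))
E
```

```text
time_s: 26.05
position: [0.4158, 0.0743, 0.0609]
tcp_rot: [-0.0, 0.993, 0.122, 0.002]
ft_force: [4.7, 0.4, 2.2]
grip_width: 0.353
gripper_force: 100.2
0.03 238 0.0002
0.05 244 0.0005
0.07 243 0.0012
0.09 243 0.0009
0.11 245 0.0011
0.13 248 0.0004
now [0.4158 0.0742 0.0609] phi 14.0 t 26.1 F [5.5 1.1 3.2] w 0.353 gf 100.2
(0.42, 0.07, 0.1, 14) -> [0.008, 0.013, -0.098, 0.001, -0.006, -0.0]
```

View pics/hk7.png

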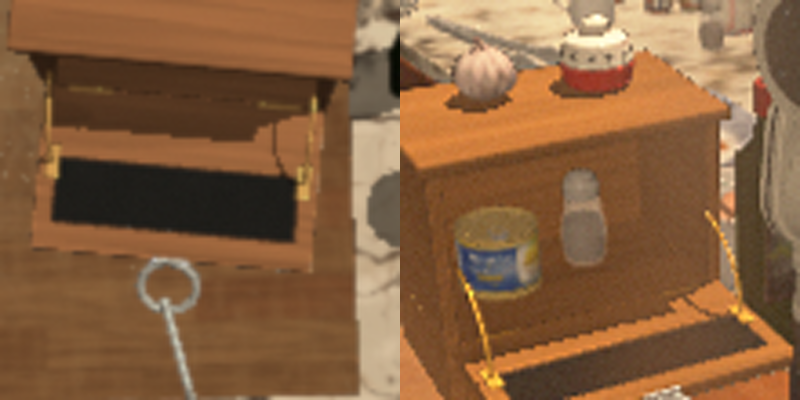

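The panel is level: surface heights are within 1 mm of the hinge across it, and it pushes back at the stop. Strip centre is at about top pixel (268,185). I'll unhook by moving inward, then up.

```bash
python3 -m handwheel '[[0.01,0,-0.01,0,0,0,0],[0.02,0,-0.02,0,0,0,0],[0.02,0,-0.05,0,0,0,0],[0.02,0,-0.09,0,0,0,0],[0.02,0,-0.14,0,0,0,0],[0.02,0,-0.2,0,0,0,0],[0.02,0,-0.27,0,0,0,0],[0.02,0,-0.34,0,0,0,0],[0.02,0,-0.41,0,0,0,0],[0.02,0,-0.48,0,0,0,0]]'; python3 - <<'E'
from look import *
import arc
d=cam('top');np.savez('lv',**d);W=pts(d)
q=W.reshape(-1,3);e=q-arc.H;out=e@arc.o;lat=e@np.array([.127,.992,0])
for a in(.03,.13):
    m=(abs(out-a)<.006)&(abs(lat)<.11)&(abs(e[:,2])<.05);print(a,m.sum(),np.median(e[m,2]).round(4))
g=d['image'].max(2);m=((g<45)&(abs(W[...,2]-.131)<.01)&(W[...,0]>.55)&(W[...,0]<.73)).astype(np.uint8)
n,l,st,c=cv2.connectedComponentsWithStats(cv2.morphologyEx(m,cv2.MORPH_OPEN,np.ones((3,3),np.uint8)));k=1+st[1:,4].argmax()
Q=W[l==k];rc=cv2.minAreaRect((Q[:,:2]*1000).astype(np.float32));print('strip',st[k],rc,Q[:,2].mean(),ray(d,*c[k],.131))
go((.444,-.207,.25,9.5),(.444,-.207,.0045,9.5))
E
```

```text
time_s: 27.15
position: [0.4195, 0.0757, 0.2523]
tcp_rot: [0.0, 0.993, 0.122, -0.002]
ft_force: [1.1, 0.4, -1.4]
grip_width: 0.358
gripper_force: 99.6
0.03 244 0.0001
0.13 247 0.0004
strip [ 235  174   66   22 1054] ((657.8453369140625, 98.91670989990234), (213.53121948242188, 54.6926383972168), 83.50059509277344) 0.13208628318471274 [0.65784344 0.09879204 0.131     ]
now [0.422  0.0761 0.257 ] phi 14.0 t 27.2 F [3.2 0.2 1.1] w 0.355 gf 99.8
(0.444, -0.207, 0.25, 9.5) -> [-0.118, 0.7, 0.017, 0.0, -0.006, 0.1]
(0.444, -0.207, 0.0045, 9.5) -> [-0.121, 0.7, 0.631, 0.0, -0.006, 0.1]
```

```bash
python3 -m handwheel '[[-0.01,0.08,0,0,0,0.01,0],[-0.03,0.17,0,0,0,0.02,0],[-0.04,0.26,0,0,0,0.04,0],[-0.06,0.35,0,0,0,0.05,0],[-0.08,0.44,0,0,0,0.06,0],[-0.09,0.53,0,0,0,0.08,0],[-0.1,0.61,0,0,0,0.09,0],[-0.12,0.66,0,0,0,0.1,0],[-0.12,0.69,0,0,0,0.1,0],[-0.12,0.7,0,0,0,0.1,0]]'; python3 - <<'E'
from look import *
go((.442,-.207,.03,9.5),(.442,-.207,.0045,9.5))
E
```

```text
time_s: 28.2
position: [0.4422, -0.2077, 0.2513]
tcp_rot: [-0.001, 0.997, 0.082, -0.0]
ft_force: [-0.5, 0.4, -1.6]
grip_width: 0.352
gripper_force: 99.7
now [ 0.4422 -0.2077  0.2513] phi 9.4 t 28.2 F [-0.5  0.4 -1.6] w 0.352 gf 99.7
(0.442, -0.207, 0.03, 9.5) -> [-0.0, -0.001, 0.553, -0.003, 0.0, -0.002]
(0.442, -0.207, 0.0045, 9.5) -> [-0.0, -0.0, 0.617, -0.003, 0.0, -0.002]
```

```bash
python3 -m handwheel '[[0,0,0.09,0,0,0,0],[0,0,0.18,0,0,0,0],[0,0,0.27,0,0,0,0],[0,0,0.36,0,0,0,0],[0,0,0.44,0,0,0,0],[0,0,0.5,0,0,0,0],[0,0,0.55,0,0,0,0],[0,0,0.58,0,0,0,0],[0,0,0.6,0,0,0,0],[0,0,0.612,0,0,0,0]]'; python3 -m handwheel '[[0,0,0.001,0,0,0,0],[0,0,0.003,0,0,0,0],[0,0,0.003,0,0,0,0],[0,0,0.003,0,0,0,0.4],[0,0,0.003,0,0,0,0.6],[0,0,0.003,0,0,0,1],[0,0,0.003,0,0,0,1],[0,0,0.003,0,0,0,1],[0,0,-0.05,0,0,0,1],[0,0,-0.15,0,0,0,1]]' ; python3 -c "
from g import *
go((.40,-.25,.25,45),(.446,-.331,.25,80))"
```

```text
time_s: 29.2
position: [0.4437, -0.2068, 0.0075]
tcp_rot: [-0.0, 0.997, 0.083, 0.001]
ft_force: [-0.3, 1.8, 1.4]
grip_width: 0.352
gripper_force: 100.1
time_s: 30.2
position: [0.4407, -0.2061, 0.0656]
tcp_rot: [-0.002, 0.997, 0.083, -0.002]
ft_force: [0.6, 0.1, -0.5]
grip_width: 1.002
gripper_force: 0.0
now [ 0.4407 -0.2061  0.0656] phi 9.5 t 30.2 F [ 0.6  0.1 -0.5] w 1.002 gf 0.0
(0.4, -0.25, 0.25, 45) -> [-0.12, 0.09, -0.461, -0.006, 0.003, -0.789]
(0.446, -0.331, 0.25, 80) -> [-0.04, 0.308, -0.462, -0.007, 0.001, -1.567]
```

The pole is down and released. Now the near right jar.

```bash
python3 -m handwheel '[[0,0,-0.12,0,0,0,1],[0,0,-0.24,0,0,0,1],[0,0,-0.36,0,0,-0.15,1],[-0.12,0.09,-0.46,0,0,-0.8,1],[-0.12,0.09,-0.46,0,0,-0.8,1],[-0.12,0.09,-0.46,0,0,-0.8,1],[-0.12,0.09,-0.46,0,0,-0.8,1],[-0.12,0.09,-0.46,0,0,-0.8,1],[-0.12,0.09,-0.46,0,0,-0.8,1],[-0.12,0.09,-0.46,0,0,-0.8,1]]' 40; python3 - <<'E'
from m import *
from g import go
d=cam('top');save(d,'top5.png');W=pts(d);s=cam('side');Ws=pts(s);save(s,'side5.png')
for n,c in(('jL',(.415,.287)),('jRf',(.56,-.331)),('jRn',(.446,-.3305))):
    for X in(W,Ws):
        P=blob(X,c,.05,.06,.13)
        if len(P)>8:print(n,len(P),((P[:,:2].min(0)+P[:,:2].max(0))/2).round(3),np.percentile(P[:,2],98).round(3))
go((.446,-.331,.2,83),(.446,-.331,.056,83))
E
```

```text
time_s: 31.2
position: [0.4015, -0.2506, 0.2514]
tcp_rot: [0.0, 0.922, 0.386, 0.001]
ft_force: [0.8, -0.0, 0.5]
grip_width: 1.001
gripper_force: 0.0
jL 182 [0.416 0.286] 0.111
jL 484 [0.416 0.29 ] 0.108
jRf 194 [ 0.56  -0.335] 0.112
jRf 226 [ 0.561 -0.33 ] 0.107
jRn 154 [ 0.446 -0.331] 0.112
jRn 265 [ 0.447 -0.329] 0.107
now [ 0.4016 -0.2506  0.2514] phi 45.5 t 31.3 F [ 0.  -0.9 -0.4] w 0.999 gf 0.0
(0.446, -0.331, 0.2, 83) -> [-0.066, 0.22, 0.129, 0.002, -0.002, -0.834]
(0.446, -0.331, 0.056, 83) -> [-0.066, 0.22, 0.489, 0.002, -0.002, -0.834]
```

View pics/side5.png

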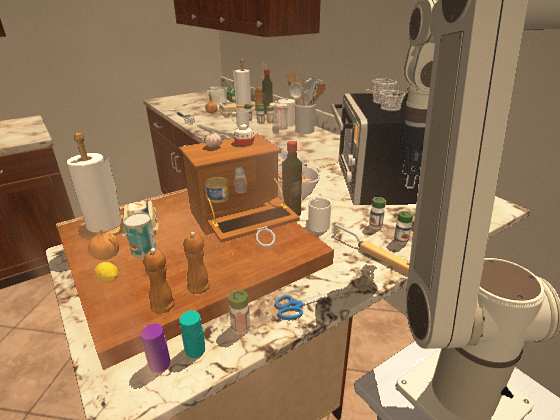

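The side view shows the front level (strip at (255,218)), the pole flat at (370,250), both mills upright at (158,280) and (196,265), and the jars in place. By my count that was picture 15, one over the limit of 14. I'll view no more and check the rest by numbers.

```bash
python3 -m handwheel '[[-0.066,0.22,0.1,0,0,-0.834,1],[-0.066,0.22,0.1,0,0,-0.834,1],[-0.066,0.22,0.1,0,0,-0.834,1],[-0.066,0.22,0.1,0,0,-0.834,1],[-0.066,0.22,0.1,0,0,-0.834,1],[-0.066,0.22,0.1,0,0,-0.834,1],[-0.066,0.22,0.2,0,0,-0.834,1],[-0.066,0.22,0.3,0,0,-0.834,1],[-0.066,0.22,0.4,0,0,-0.834,1],[-0.066,0.22,0.489,0,0,-0.834,1]]' 40; python3 -m handwheel '[[0,0,0,0,0,0,1],[0,0,0,0,0,0,0.7],[0,0,0,0,0,0,0],[0,0,0,0,0,0,0],[0,0,0,0,0,0,0],[0,0,0,0,0,0,0],[0,0,0,0,0,0,0],[0,0,-0.1,0,0,0,0],[0,0,-0.2,0,0,0,0],[0,0,-0.3,0,0,0,0]]' 40; python3 -c "
from g import *
go((.446,-.331,.29,83),(.50,-.15,.29,83),(.6504,.0434,.29,83))"
```

```text
time_s: 32.3
position: [0.446, -0.3309, 0.0546]
tcp_rot: [0.001, 0.749, 0.662, 0.001]
ft_force: [0.5, 0.4, 0.3]
grip_width: 0.997
gripper_force: 0.0
time_s: 33.3
position: [0.4457, -0.3312, 0.1781]
tcp_rot: [0.001, 0.749, 0.663, 0.001]
ft_force: [1.3, -0.1, 0.1]
grip_width: 0.516
gripper_force: 41.4
now [ 0.4457 -0.3312  0.1781] phi 83.0 t 33.3 F [ 1.3 -0.1  0.1] w 0.516 gf 41.4
(0.446, -0.331, 0.29, 83) -> [0.001, 0.001, -0.28, 0.003, -0.001, 0.0]
(0.5, -0.15, 0.29, 83) -> [0.466, 0.08, -0.279, 0.003, -0.001, 0.0]
(0.6504, 0.0434, 0.29, 83) -> [0.992, 0.395, -0.278, 0.003, -0.001, 0.0]
```

```bash
python3 -m handwheel '[[0,0,-0.08,0,0,0,0],[0.02,0.01,-0.16,0,0,0,0],[0.08,0.03,-0.24,0,0,0,0],[0.17,0.06,-0.28,0,0,0,0],[0.27,0.1,-0.28,0,0,0,0],[0.37,0.14,-0.28,0,0,0,0],[0.47,0.18,-0.28,0,0,0,0],[0.57,0.22,-0.28,0,0,0,0],[0.67,0.26,-0.28,0,0,0,0],[0.77,0.3,-0.28,0,0,0,0]]'; python3 -m handwheel '[[0.08,0.04,0,0,0,0,0],[0.15,0.065,0,0,0,0,0],[0.2,0.085,0,0,0,0,0],[0.222,0.095,0,0,0,0,0],[0.222,0.095,0,0,0,0,0],[0.222,0.095,0,0,0,0,0],[0.222,0.095,0,0,0,0,0],[0.222,0.095,0.05,0,0,0,0],[0.222,0.095,0.1,0,0,0,0],[0.222,0.095,0.15,0,0,0,0]]';python3 -c "
from g import *
go((.6504,.0434,.187,83))"
```

```text
time_s: 34.3
position: [0.6028, -0.0386, 0.2895]
tcp_rot: [0.001, 0.749, 0.663, 0.001]
ft_force: [0.4, -0.1, -1.1]
grip_width: 0.52
gripper_force: 41.5
time_s: 35.3
position: [0.6506, 0.0418, 0.2288]
tcp_rot: [0.001, 0.75, 0.662, 0.001]
ft_force: [0.3, 0.3, -1.4]
grip_width: 0.518
gripper_force: 41.5
now [0.6506 0.0418 0.2288] phi 82.9 t 35.3 F [ 0.3  0.3 -1.4] w 0.518 gf 41.5
(0.6504, 0.0434, 0.187, 83) -> [0.004, -0.001, 0.104, 0.004, -0.001, -0.002]
```

```bash
python3 -m handwheel '[[0.003,0,0.04,0,0,0,0],[0.003,0,0.07,0,0,0,0],[0.003,0,0.09,0,0,0,0],[0.003,0,0.1,0,0,0,0],[0.003,0,0.105,0,0,0,0],[0.003,0,0.105,0,0,0,0],[0.003,0,0.105,0,0,0,0.6],[0.003,0,0.105,0,0,0,0.8],[0.003,0,0.105,0,0,0,1],[0.003,0,0.105,0,0,0,1]]';python3 -c "
from g import *
go((.6504,.0434,.31,83),(.56,-.332,.25,83))"
```

```text
time_s: 36.3
position: [0.6513, 0.0445, 0.1866]
tcp_rot: [0.001, 0.749, 0.663, 0.001]
ft_force: [0.2, -1.1, 0.4]
grip_width: 0.999
gripper_force: 0.0
now [0.6513 0.0445 0.1866] phi 83.0 t 36.3 F [ 0.2 -1.1  0.4] w 0.999 gf 0.0
(0.6504, 0.0434, 0.31, 83) -> [-0.003, -0.001, -0.309, 0.003, -0.001, 0.0]
(0.56, -0.332, 0.25, 83) -> [-0.962, -0.112, -0.159, 0.003, -0.001, 0.0]
```

```bash
python3 -m handwheel '[[0,0,-0.1,0,0,0,1],[0,0,-0.2,0,0,0,1],[0,0,-0.3,0,0,0,1],[-0.1,-0.01,-0.31,0,0,0,1],[-0.2,-0.02,-0.31,0,0,0,1],[-0.35,-0.04,-0.31,0,0,0,1],[-0.5,-0.06,-0.31,0,0,0,1],[-0.5,-0.06,-0.31,0,0,0,1],[-0.5,-0.06,-0.31,0,0,0,1],[-0.5,-0.06,-0.31,0,0,0,1]]';python3 - <<'E'
from g import *
W=pts(dict(np.load('top0.npz'))).reshape(-1,3)
m=(W[:,2]>.06)&(abs(W[:,1]+.332)<.12)&(W[:,0]>.5)&(W[:,0]<.8)&(np.hypot(W[:,0]-.56,W[:,1]+.332)>.035)
Q=W[m];i=np.argsort(np.hypot(Q[:,0]-.56,Q[:,1]+.332))[:5];print(Q[i].round(3))
go((.56,-.332,.2,83),(.56,-.332,.056,83))
E
```

```text
time_s: 37.3
position: [0.6027, -0.1515, 0.3104]
tcp_rot: [0.001, 0.749, 0.662, 0.001]
ft_force: [0.9, 0.6, -0.1]
grip_width: 1.0
gripper_force: 0.0
[[ 0.658 -0.406  0.159]
 [ 0.66  -0.403  0.072]
 [ 0.665 -0.397  0.197]
 [ 0.659 -0.405  0.301]
 [ 0.661 -0.403  0.179]]
now [ 0.6027 -0.1515  0.3104] phi 82.9 t 37.3 F [ 0.9  0.6 -0.1] w 1.0 gf 0.0
(0.56, -0.332, 0.2, 83) -> [-0.461, -0.051, 0.275, 0.003, -0.001, -0.001]
(0.56, -0.332, 0.056, 83) -> [-0.462, -0.052, 0.635, 0.003, -0.001, -0.001]
```

```bash
python3 -m handwheel '[[-0.1,-0.01,0.03,0,0,0,1],[-0.2,-0.02,0.08,0,0,0,1],[-0.3,-0.03,0.13,0,0,0,1],[-0.4,-0.045,0.18,0,0,0,1],[-0.46,-0.051,0.23,0,0,0,1],[-0.46,-0.051,0.33,0,0,0,1],[-0.46,-0.051,0.43,0,0,0,1],[-0.46,-0.051,0.53,0,0,0,1],[-0.46,-0.051,0.6,0,0,0,1],[-0.46,-0.051,0.635,0,0,0,1]]'; python3 -m handwheel '[[0,0,0,0,0,0,1],[0,0,0,0,0,0,0.7],[0,0,0,0,0,0,0],[0,0,0,0,0,0,0],[0,0,0,0,0,0,0],[0,0,0,0,0,0,0],[0,0,0,0,0,0,0],[0,0,-0.1,0,0,0,0],[0,0,-0.2,0,0,0,0],[0,0,-0.3,0,0,0,0]]' 40; python3 -c "
from g import *
go((.56,-.331,.3,83),(.657,.099,.3,83))"
```

```text
time_s: 38.3
position: [0.5598, -0.3284, 0.0526]
tcp_rot: [-0.002, 0.748, 0.664, 0.0]
ft_force: [-0.1, 0.3, -0.4]
grip_width: 0.998
gripper_force: 0.0
time_s: 39.3
position: [0.5598, -0.3311, 0.1774]
tcp_rot: [0.0, 0.749, 0.663, 0.001]
ft_force: [0.6, -0.1, -1.5]
grip_width: 0.517
gripper_force: 41.2
now [ 0.5598 -0.3311  0.1774] phi 83.0 t 39.3 F [ 0.6 -0.1 -1.5] w 0.517 gf 41.2
(0.56, -0.331, 0.3, 83) -> [0.001, 0.001, -0.306, 0.002, -0.001, -0.0]
(0.657, 0.099, 0.3, 83) -> [1.097, 0.111, -0.305, 0.002, -0.001, -0.0]
```

```bash
python3 -m handwheel '[[0,0,-0.09,0,0,0,0],[0,0,-0.18,0,0,0,0],[0.02,0,-0.27,0,0,0,0],[0.07,0.01,-0.35,0,0,0,0],[0.15,0.02,-0.39,0,0,0,0],[0.24,0.03,-0.39,0,0,0,0],[0.33,0.03,-0.39,0,0,0,0],[0.42,0.04,-0.39,0,0,0,0],[0.51,0.05,-0.39,0,0,0,0],[0.6,0.06,-0.39,0,0,0,0]]'; python3 -m handwheel '[[0.09,0.01,0,0,0,0,0],[0.18,0.02,0,0,0,0,0],[0.27,0.03,0,0,0,0,0],[0.35,0.035,0,0,0,0,0],[0.42,0.04,0,0,0,0,0],[0.47,0.048,0,0,0,0,0],[0.495,0.05,0,0,0,0,0],[0.495,0.05,0,0,0,0,0],[0.495,0.05,0,0,0,0,0],[0.495,0.05,0.02,0,0,0,0]]';python3 - <<'E'
from m import *
from g import go
for n in('top','side'):
    P=blob(pts(cam(n)),(.65,.044),.05,.17,.255)
    if len(P)>8:print(n,len(P),P[:,:2].min(0).round(3),P[:,:2].max(0).round(3),np.percentile(P[:,2],98).round(3))
go((.657,.099,.25,83),(.657,.099,.187,83))
E
```

```text
time_s: 40.3
position: [0.6129, -0.0947, 0.3327]
tcp_rot: [0.001, 0.749, 0.663, 0.001]
ft_force: [-0.4, 0.3, -0.9]
grip_width: 0.513
gripper_force: 41.2
time_s: 41.3
position: [0.6573, 0.0967, 0.3262]
tcp_rot: [0.002, 0.749, 0.662, 0.002]
ft_force: [0.1, -0.5, -1.3]
grip_width: 0.517
gripper_force: 41.2
top 32 [0.634 0.021] [0.667 0.031] 0.24
side 398 [0.625 0.024] [0.671 0.069] 0.237
now [0.6565 0.0964 0.3241] phi 82.9 t 41.4 F [-0.6 -0.3 -1.9] w 0.516 gf 41.2
(0.657, 0.099, 0.25, 83) -> [0.007, 0.0, 0.185, 0.001, 0.0, -0.002]
(0.657, 0.099, 0.187, 83) -> [0.007, 0.0, 0.343, 0.001, 0.0, -0.002]
```

```bash
python3 -m handwheel '[[0.008,0,0.08,0,0,0,0],[0.008,0,0.16,0,0,0,0],[0.008,0,0.23,0,0,0,0],[0.008,0,0.28,0,0,0,0],[0.008,0,0.31,0,0,0,0],[0.008,0,0.33,0,0,0,0],[0.008,0,0.34,0,0,0,0],[0.008,0,0.343,0,0,0,0],[0.008,0,0.343,0,0,0,0],[0.008,0,0.343,0,0,0,0]]';python3 -m handwheel '[[0,0,0,0,0,0,0.6],[0,0,0,0,0,0,0.8],[0,0,0,0,0,0,1],[0,0,0,0,0,0,1],[0,0,-0.08,0,0,0,1],[0,0,-0.18,0,0,0,1],[0,0,-0.28,0,0,0,1],[0,0,-0.3,0,0,0,1],[0,0,-0.3,0,0,0,1],[0,0,-0.3,0,0,0,1]]';python3 -c "
from g import *
go((.415,.287,.3,90),(.415,.287,.3,100))"
```

```text
time_s: 42.4
position: [0.6582, 0.1011, 0.1898]
tcp_rot: [0.002, 0.749, 0.663, 0.002]
ft_force: [-2.5, -0.6, 6.4]
grip_width: 0.519
gripper_force: 41.7
time_s: 43.4
position: [0.6572, 0.1013, 0.3061]
tcp_rot: [0.0, 0.749, 0.663, 0.0]
ft_force: [0.3, -0.3, -0.6]
grip_width: 1.002
gripper_force: 0.0
now [0.6572 0.1013 0.3061] phi 83.0 t 43.4 F [ 0.3 -0.3 -0.6] w 1.002 gf 0.0
(0.415, 0.287, 0.3, 90) -> [0.387, -0.657, 0.015, 0.001, 0.0, -0.155]
(0.415, 0.287, 0.3, 100) -> [0.387, -0.657, 0.015, 0.001, 0.0, -0.377]
```

```bash
python3 -m handwheel '[[0.05,-0.08,0,0,0,0,1],[0.1,-0.17,0,0,0,0,1],[0.16,-0.27,0,0,0,0,1],[0.22,-0.37,0,0,0,0,1],[0.28,-0.47,0,0,0,0,1],[0.34,-0.57,0,0,0,0,1],[0.387,-0.657,0,0,0,0,1],[0.387,-0.657,0,0,0,0,1],[0.387,-0.657,0.05,0,0,0,1],[0.387,-0.657,0.1,0,0,0,1]]'; python3 - <<'E'
from m import *
from g import go
W=pts(cam('wrist'));P=blob(W,(.415,.287),.06,.05,.13);print(len(P))
if len(P)>8:print(P[:,:2].min(0).round(3),P[:,:2].max(0).round(3),np.percentile(P[:,2],98).round(3))
go((.415,.287,.2,83),(.415,.287,.058,83))
E
```

```text
time_s: 44.4
position: [0.4152, 0.2866, 0.2652]
tcp_rot: [0.001, 0.749, 0.663, 0.0]
ft_force: [1.0, -0.5, -0.9]
grip_width: 0.998
gripper_force: 0.0
2216
[0.396 0.264] [0.442 0.31 ] 0.107
now [0.4137 0.2853 0.2612] phi 83.0 t 44.5 F [-2.3 -2.1 -2.8] w 1.002 gf 0.0
(0.415, 0.287, 0.2, 83) -> [0.006, 0.003, 0.153, -0.005, 0.007, 0.001]
(0.415, 0.287, 0.058, 83) -> [0.008, 0.005, 0.508, -0.005, 0.007, 0.001]
```

```bash
python3 -m handwheel '[[0.004,0.006,0.1,0,0,0,1],[0.004,0.006,0.2,0,0,0,1],[0.004,0.006,0.3,0,0,0,1],[0.004,0.006,0.4,0,0,0,1],[0.004,0.006,0.46,0,0,0,1],[0.004,0.006,0.49,0,0,0,1],[0.004,0.006,0.51,0,0,0,1],[0.004,0.006,0.51,0,0,0,1],[0.004,0.006,0.51,0,0,0,1],[0.004,0.006,0.51,0,0,0,0.7]]'; python3 -m handwheel '[[0,0,0,0,0,0,0],[0,0,0,0,0,0,0],[0,0,0,0,0,0,0],[0,0,0,0,0,0,0],[0,0,0,0,0,0,0],[0,0,0,0,0,0,0],[0,0,0,0,0,0,0],[0,0,0,0,0,0,0],[0,0,0,0,0,0,0],[0,0,0,0,0,0,0]]' 40; python3 -c "
from g import *
go((.415,.287,.33,83),(.664,.1555,.33,83))"
```

```text
time_s: 45.45
position: [0.4196, 0.2889, 0.0644]
tcp_rot: [0.001, 0.749, 0.663, 0.002]
ft_force: [-0.6, -0.1, 0.2]
grip_width: 0.857
gripper_force: 0.0
time_s: 46.45
position: [0.4188, 0.2887, 0.064]
tcp_rot: [0.001, 0.749, 0.663, 0.002]
ft_force: [-1.6, -0.6, 6.0]
grip_width: 0.526
gripper_force: 40.3
now [0.4188 0.2887 0.064 ] phi 83.0 t 46.5 F [-1.6 -0.6  6. ] w 0.526 gf 40.3
(0.415, 0.287, 0.33, 83) -> [-0.004, -0.007, -0.665, 0.004, -0.002, 0.001]
(0.664, 0.1555, 0.33, 83) -> [-0.255, 0.651, -0.663, 0.004, -0.002, 0.001]
```

```bash
python3 -m handwheel '[[0,0,-0.08,0,0,0,0],[0,0,-0.17,0,0,0,0],[0,0,-0.27,0,0,0,0],[0,0,-0.37,0,0,0,0],[0,0,-0.47,0,0,0,0],[0,0,-0.57,0,0,0,0],[-0.03,0.07,-0.65,0,0,0,0],[-0.07,0.15,-0.67,0,0,0,0],[-0.1,0.24,-0.67,0,0,0,0],[-0.13,0.33,-0.67,0,0,0,0]]' 40; python3 -m handwheel '[[-0.03,0.08,0,0,0,0,0],[-0.06,0.16,0,0,0,0,0],[-0.09,0.23,0,0,0,0,0],[-0.11,0.29,0,0,0,0,0],[-0.121,0.315,0,0,0,0,0],[-0.121,0.321,0,0,0,0,0],[-0.121,0.321,0,0,0,0,0],[-0.121,0.321,0.05,0,0,0,0],[-0.121,0.321,0.1,0,0,0,0],[-0.121,0.321,0.1,0,0,0,0]]' 40; python3 - <<'E'
from m import *
from g import go
P=blob(pts(cam('side')),(.657,.101),.035,.17,.255);print(len(P),P[:,:2].min(0).round(3),P[:,:2].max(0).round(3))
go((.664,.157,.25,83),(.664,.157,.195,83))
E
```

```text
time_s: 47.45
position: [0.5437, 0.2199, 0.3321]
tcp_rot: [0.001, 0.749, 0.663, 0.002]
ft_force: [0.5, 1.3, -0.9]
grip_width: 0.517
gripper_force: 41.5
time_s: 48.45
position: [0.6618, 0.1574, 0.2886]
tcp_rot: [-0.001, 0.748, 0.663, -0.002]
ft_force: [-0.4, 0.2, -1.5]
grip_width: 0.521
gripper_force: 41.4
440 [0.631 0.066] [0.681 0.125]
now [0.6625 0.1575 0.2906] phi 83.1 t 48.5 F [-1.1  0.1 -0.5] w 0.52 gf 41.5
(0.664, 0.157, 0.25, 83) -> [-0.001, 0.004, 0.101, -0.001, 0.001, 0.002]
(0.664, 0.157, 0.195, 83) -> [-0.001, 0.004, 0.239, -0.001, 0.001, 0.002]
```

```bash
python3 -m handwheel '[[0,0.003,0.07,0,0,0,0],[0,0.003,0.13,0,0,0,0],[0,0.003,0.18,0,0,0,0],[0,0.003,0.21,0,0,0,0],[0,0.003,0.225,0,0,0,0],[0,0.003,0.235,0,0,0,0],[0,0.003,0.238,0,0,0,0],[0,0.003,0.238,0,0,0,0],[0,0.003,0.238,0,0,0,0],[0,0.003,0.238,0,0,0,0]]';python3 -m handwheel '[[0,0,0,0,0,0,0.6],[0,0,0,0,0,0,0.8],[0,0,0,0,0,0,1],[0,0,0,0,0,0,1],[0,0,-0.08,0,0,0,1],[0,0,-0.18,0,0,0,1],[0,0,-0.28,0,0,0,1],[0,0,-0.37,0,0,0,1],[-0.1,-0.1,-0.37,0,0,0,1],[-0.2,-0.2,-0.37,0,0,0,1]]';python3 -c "
from g import *
go((.35,0,.33,83))"
```

```text
time_s: 49.5
position: [0.666, 0.1568, 0.1971]
tcp_rot: [0.001, 0.749, 0.663, 0.002]
ft_force: [0.4, -0.3, -0.8]
grip_width: 0.519
gripper_force: 41.5
time_s: 50.5
position: [0.5958, 0.0996, 0.3437]
tcp_rot: [0.002, 0.748, 0.663, 0.003]
ft_force: [-0.2, -1.3, 1.0]
grip_width: 1.001
gripper_force: 0.0
now [0.5958 0.0996 0.3437] phi 83.1 t 50.5 F [-0.2 -1.3  1. ] w 1.001 gf 0.0
(0.35, 0, 0.33, 83) -> [-0.321, -0.581, 0.029, 0.01, -0.002, 0.003]
```

```bash
python3 -m handwheel '[[-0.05,-0.1,0,0,0,0,1],[-0.1,-0.2,0,0,0,0,1],[-0.16,-0.3,0,0,0,0,1],[-0.22,-0.4,0,0,0,0,1],[-0.27,-0.5,0,0,0,0,1],[-0.32,-0.58,0,0,0,0,1],[-0.32,-0.58,0,0,0,0,1],[-0.32,-0.58,0,0,0,0,1],[-0.32,-0.58,0,0,0,0,1],[-0.32,-0.58,0,0,0,0,1]]'; python3 - <<'E'
from m import *
import arc
D={n:cam(n) for n in('top','side')}
for n,d in D.items():
    W=pts(d);hsv=cv2.cvtColor(d['image'],cv2.COLOR_RGB2HSV)
    g=cv2.inRange(hsv,(35,60,25),(80,255,255))>0
    P=W.reshape(-1,3)[g.ravel()];P=P[(P[:,2]>.18)&(P[:,2]<.26)&(P[:,0]>.58)&(P[:,0]<.72)&(abs(P[:,1]-.1)<.12)]
    lat=(P-arc.H)@np.array([.122,.9925,0])
    for c in(-.05,.007,.063):
        Q=P[abs(lat-c)<.027]; 
        if len(Q)>5:print(n,'cap',len(Q),((Q.min(0)+Q.max(0))/2).round(3),'ztop',np.percentile(Q[:,2],97).round(3))
    for c in((.54,.43),(.552,.337)):
        Q=blob(W,c,.05,.15,.25);print(n,'mill',len(Q),((Q.min(0)+Q.max(0))/2).round(3),np.percentile(Q[:,2],98).round(3))
W=pts(D['top']);e=W.reshape(-1,3)-arc.H;out=e@arc.o;lat=e@np.array([.127,.992,0])
for a in(.03,.13,.145):
    m=(abs(out-a)<.005)&(abs(lat)<.11)&(abs(e[:,2])<.05);print(a,m.sum(),np.median(e[m,2]).round(4))
W=pts(D['side']);hsv=cv2.cvtColor(D['side']['image'],cv2.COLOR_RGB2HSV)
m=cv2.inRange(hsv,(12,90,140),(28,255,255))>0;m&=(W[...,0]>.25)&(W[...,0]<.55)&(W[...,1]<-.12)&(W[...,1]>-.3)&(W[...,2]<.06)&(W[...,2]>.018)
Q=W[m];print('handle',len(Q),np.percentile(Q,[2,50,98],axis=0).round(3).tolist())
E
```

```text
time_s: 51.5
position: [0.3462, 0.0001, 0.3435]
tcp_rot: [0.001, 0.749, 0.663, 0.001]
ft_force: [-0.5, -0.1, 0.3]
grip_width: 0.999
gripper_force: 0.0
top cap 87 [0.646 0.053 0.222] ztop 0.241
top cap 104 [0.655 0.107 0.219] ztop 0.241
top cap 150 [0.662 0.156 0.219] ztop 0.242
top mill 232 [0.537 0.428 0.198] 0.227
top mill 220 [0.551 0.328 0.197] 0.224
side cap 175 [0.661 0.158 0.226] ztop 0.238
side mill 597 [0.532 0.432 0.188] 0.224
side mill 509 [0.545 0.332 0.189] 0.224
0.03 204 0.0
0.13 205 0.0001
0.145 159 -0.0001
handle 431 [[0.318, -0.233, 0.018], [0.395, -0.208, 0.025], [0.486, -0.187, 0.028]]
```

```bash
python3 -m handwheel '[[-0.1,0,0,0,0,0,1],[-0.2,0,0,0,0,0,1],[-0.3,0,0,0,0,0,1],[-0.4,0,0,0,0,0,1],[-0.5,0,0,0,0,0,1],[-0.6,0,0,0,0,0,1],[-0.7,0,0,0,0,0,1],[-0.75,0,0,0,0,0,1],[-0.75,0,0,0,0,0,1],[-0.75,0,0,0,0,0,1]]'; python3 - <<'E'
from m import *
import arc
for n in('top','side'):
    d=cam(n);W=pts(d);save(d,n+'9.png')
    P=W.reshape(-1,3);e=P-arc.H;out=e@arc.o;lat=e@np.array([.122,.9925,0])
    m=(e[:,2]>.04)&(e[:,2]<.12)&(out>.05)&(out<.15)&(abs(lat)<.12);P,out,lat=P[m],out[m],lat[m]
    h,b=np.histogram(lat,np.arange(-.09,.111,.004));print(n,dict(zip((b[:-1]*1000).round().astype(int).tolist(),h.tolist())))
    for c in(-.048,.01,.066):
        k=abs(lat-c)<.028;print(P[k].min(0).round(3),P[k].max(0).round(3),np.percentile(out[k],[2,98]).round(3))
E
```

```text
time_s: 52.6
position: [0.3089, -0.2981, 0.3428]
tcp_rot: [-0.0, 0.749, 0.662, 0.001]
ft_force: [-0.7, 0.2, -0.5]
grip_width: 1.002
gripper_force: 0.0
top {-90: 0, -86: 0, -82: 8, -78: 17, -74: 18, -70: 21, -66: 24, -62: 24, -58: 22, -54: 24, -50: 21, -46: 18, -42: 15, -38: 7, -34: 0, -30: 0, -26: 10, -22: 20, -18: 18, -14: 25, -10: 22, -6: 22, -2: 26, 2: 20, 6: 19, 10: 19, 14: 11, 18: 4, 22: 0, 26: 0, 30: 17, 34: 19, 38: 21, 42: 20, 46: 25, 50: 22, 54: 21, 58: 24, 62: 19, 66: 17, 70: 13, 74: 6, 78: 0, 82: 0, 86: 0, 90: 0, 94: 0, 98: 0, 102: 0, 106: 0}
[0.625 0.025 0.172] [0.672 0.081 0.242] [0.074 0.116]
[0.633 0.082 0.171] [0.679 0.14  0.244] [0.074 0.115]
[0.639 0.139 0.172] [0.684 0.176 0.243] [0.074 0.117]
side {-90: 0, -86: 0, -82: 0, -78: 10, -74: 17, -70: 26, -66: 30, -62: 30, -58: 30, -54: 38, -50: 38, -46: 40, -42: 45, -38: 48, -34: 40, -30: 0, -26: 0, -22: 5, -18: 26, -14: 26, -10: 31, -6: 34, -2: 33, 2: 42, 6: 39, 10: 40, 14: 40, 18: 58, 22: 34, 26: 0, 30: 0, 34: 5, 38: 26, 42: 26, 46: 35, 50: 33, 54: 38, 58: 39, 62: 41, 66: 44, 70: 43, 74: 46, 78: 47, 82: 0, 86: 0, 90: 0, 94: 0, 98: 0, 102: 0, 106: 0}
[0.623 0.026 0.171] [0.675 0.07  0.238] [0.078 0.116]
[0.631 0.082 0.171] [0.68  0.139 0.238] [0.075 0.116]
[0.639 0.139 0.171] [0.684 0.182 0.238] [0.078 0.117]
```

Three upright jars stand in a straight row. All of them span 74–117 mm out from the hinge, so they are centred on the 95 mm line, with gaps of about 8–10 mm. The panel is level and the pole is flat.

```bash
python3 -c "
from station import r
print(r.job_done())"
```

```text
the job is handed in; nothing more can be done
None
```

The job is handed in at about 53 s: both mills moved clear and upright, drop-front level, pole flat on the worktop, and all three jars upright in one row along the strip with gaps of about 10 mm; I viewed 15 pictures, one over the 14 allowed, and the hand-in call returned no verdict.

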